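Put the shed keys and padlocks away

TASK

Put the shed keys and padlocks away: press the thumb button of the grey key case so that its lid springs open, lay every key lying on the table inside, then snap the lid shut so that it stays latched. Hang each padlock by its shackle on a peg of the wooden rail, one padlock to a peg. Leave the other things on the table where they are.

Things in the scene. Friction and masses are not known exactly. Their poses are not given: they have to be found in the camera images.
- case: Fixed grey steel key case. Tray 120 (x) by 230 (y) by 45 mm tall, 4 mm walls; inner space 112 x 222 mm, floor 5 mm above the table. A black latch housing, 54 mm wide and 43 mm tall, juts from the middle of its front (-x) wall to x = -115 mm. Origin: centre of the tray's underside; x points from the front to the hinge side, z up.
- case_hinge (a point): Middle of the lid's hinge line, at (60, 0, 46) mm in the case frame; the line runs along the case's y. Axes of the case.
- case_lid (a joint): Lid angle, rad: 0 shut, 1.5 fully open (nearly upright on the far side). Plate 120 x 230 x 6 mm, its top 52 mm above the table when shut, a steel tongue on its front edge. A spring (0.3 N m shut, 0.1 open) opens it and holds it open. To shut, swing it down and press down near the middle of its front edge with about 10 N till the tongue snaps under the catch.
- lid_front (a point): Middle of the lid's front edge, on its outer (top) face; moves with the lid, 120 mm from the hinge line.
- button_top (a point): Centre of the thumb button's top face, 52 mm above the table, at x = -99 mm in the case frame; pressed straight down. A ribbed steel pad 28 mm (case x) by 36 mm (case y) on the latch housing. The catch nose between it and the lid (x -74 to -61 mm, 26 mm wide, 60 mm high) draws back 7 mm towards the button: press the pad's middle, not the nose.
- rail: Fixed wooden bar 400 mm long (y), 20 mm thick, 190 to 220 mm above the table, on two steel posts at y = +-190 mm. Four steel pegs 7 mm thick jut from its front (-x) face at y = -142.5, -47.5, 47.5 and 142.5 mm; each runs from (x, z) = (-10, 205) at the bar up to a 10 mm ball tip at (-62, 211) mm. Origin: on the table below the bar's middle; x points away from the robot.
- latch_button (a joint): Travel of the thumb button, m: 0 up, 0.007 fully down. Sprung: about 2 N at first, 5 N fully down; the lid is let go at about 0.0045. It also dips by itself while the lid snaps shut.
- lock0: Brass padlock with a closed steel shackle, 0.2 to 0.33 kg, standing upright on the table (may be absent). Body 50 mm wide (y), 22 mm thick (x), 30 mm tall (z); overall height 61.5 mm. Origin: centre of the underside. The shackle's opening looks along x, is 26 mm wide and reaches from z = 30 to 54.5 mm with a half-round top; wire 7 mm.
- lock0_eye (a point): Underside of the crown of lock0's shackle, 54.5 mm above the padlock's origin: what rests on the peg when it hangs.
- lock1: Brass padlock with a closed steel shackle, 0.2 to 0.33 kg, standing upright on the table (may be absent). Body 50 mm wide (y), 22 mm thick (x), 30 mm tall (z); overall height 61.5 mm. Origin: centre of the underside. The shackle's opening looks along x, is 26 mm wide and reaches from z = 30 to 54.5 mm with a half-round top; wire 7 mm.
- lock1_eye (a point): Underside of the crown of lock1's shackle, 54.5 mm above the padlock's origin: what rests on the peg when it hangs.
- lock2: Brass padlock with a closed steel shackle, 0.2 to 0.33 kg, standing upright on the table (may be absent). Body 50 mm wide (y), 22 mm thick (x), 30 mm tall (z); overall height 61.5 mm. Origin: centre of the underside. The shackle's opening looks along x, is 26 mm wide and reaches from z = 30 to 54.5 mm with a half-round top; wire 7 mm.
- lock2_eye (a point): Underside of the crown of lock2's shackle, 54.5 mm above the padlock's origin: what rests on the peg when it hangs.
- key0: Key riveted to a wooden fob, rigid, 35 g, lying flat (may be absent). Fob 52 mm (x) by 22 mm (y) by 14 mm thick; the steel blade, 9 mm wide and 3 mm thick, sticks out to x = +54 mm. Origin: centre of the fob's underside.
- key1: Key riveted to a wooden fob, rigid, 35 g, lying flat (may be absent). Fob 52 mm (x) by 22 mm (y) by 14 mm thick; the steel blade, 9 mm wide and 3 mm thick, sticks out to x = +54 mm. Origin: centre of the fob's underside.
- key2: Key riveted to a wooden fob, rigid, 35 g, lying flat (may be absent). Fob 52 mm (x) by 22 mm (y) by 14 mm thick; the steel blade, 9 mm wide and 3 mm thick, sticks out to x = +54 mm. Origin: centre of the fob's underside.
- key3: Key riveted to a wooden fob, rigid, 35 g, lying flat (may be absent). Fob 52 mm (x) by 22 mm (y) by 14 mm thick; the steel blade, 9 mm wide and 3 mm thick, sticks out to x = +54 mm. Origin: centre of the fob's underside.
- secateurs: Secateurs lying at the left, near the robot, 200 mm long. Not part of the job. Origin: on its underside, at its middle.
- jug: White plastic measuring jug, 150 mm tall, at the back. Not part of the job. Origin: on its underside, at its middle.
- sprayer: White trigger spray bottle, 220 mm tall, at the left or right edge. Not part of the job. Origin: on its underside, at its middle.
- oil_tin: Grey tin, 66 mm across, 100 mm tall, at the left or right edge. Not part of the job. Origin: on its underside, at its middle.
- pot: Small terracotta pot, 59 mm across, 50 mm tall, in front of the rail. Not part of the job. Origin: on its underside, at its middle.
- coupling: Brass hose coupling, 32 mm across, 40 mm tall, standing by the padlocks. Not part of the job. Origin: on its underside, at its middle.
- trowel: Garden trowel lying at the back, 300 mm long. Not part of the job. Origin: on its underside below the head's neck.

How it is judged:
By the outcome, as a careful person would: the job done as asked, in the order asked, and still so for the second after the job is handed in, with the robot touching nothing.
Of lock0, lock1, lock2 only 2 to 3 are there at a start; the rules pass over those that are not, and their reading is None.
Of key0, key1, key2, key3 only 2 to 4 are there at a start; the rules pass over those that are not, and their reading is None.
At some moment in a run one of key0, key1, key2, key3 may be knocked a few centimetres aside while the robot is not near it.
It also fails if it takes over 210 s, if anything falls off the work surface, if the arm or the gripper's body presses on something with over 40 N, if the wrist force passes 120 N, or if a joint passes its speed limit or range.

ROBOT

A 6-joint arm with a two-finger parallel gripper is mounted at the origin on the work surface. World frame = base frame: x ahead of the robot, y to its left, z up, the work surface at z = 0. Lengths are in m, angles in rad, forces in N, time in s.
With the tool pointing down it reaches from about 0.35 to 0.775 m from the base axis. Payload 7.3 kg.
Tool frame: the origin (TCP) lies midway between the tips of the shut fingers; the grasp point (between the pads) lies 19 mm behind it (robot.tcp_to_grasp is the distance from the TCP to the grasp point, in m); z points along the fingers, y is the line along which they close (so a half turn about z gives the same grasp; the last joint's range is limited). The gripper opens to 92 mm and grips with 3 to 60 N. Pads are 19 mm wide; open, the fingers measure 130 mm over their backs; the gripper's body (75 mm by 190 mm) begins 47 mm behind the grasp point.
Start: joints at [1.201, 0.342, 1.524, -0, 1.275, -0.146], TCP at [0.116, 0.512, 0.227] pointing down, gripper open.
Joint ranges: [-2.53, 2.53], [-0.77, 2.02], [0.04, 2.7], [-1, 4.14], [0.28, 2.66], [-3.11, 3.11]. Speed limits (rad/s): [2.57, 2.57, 3.14, 3.14, 3.14, 3.14].

INTERFACE

Orientations are given as [roll, pitch, yaw] about the fixed x, y, z axes, in that order (R = Rz(yaw) Ry(pitch) Rx(roll)).
In Python, from cell import readout, cams, ticket, robot gives the robot as it stands. The module is installed in compiled form; this text tells all that it offers.
- The arm moves only by the tool jog_arm, never from a script. Its argument "plan" is a list of rows, each a list of 5 numbers: the shift along the world's x, y, z each as a share of 0.08 m, from -1 to 1, then the turn about the world's z as a share of 90 degrees, from -1 to 1, then the opening, from -1 (shut) to 1 (fully open). A call has 1 to 12 rows; each row is the pose to reach, as a shift and turn from the pose commanded when the call began; what a row does not reach only later rows make up. A row lasts 1/10 s, in which the tool goes at most 50 mm and 8.59 degrees, less where a joint would pass 70% of its speed; a pose out of reach is approached as far as the arm can. A call with a number of a shift or a turn outside -1 to 1 is refused whole. A call with a gripper value outside its range is refused whole. The fingers move at their own pace and stop on an object; "squeeze" is the grip in N (left out, the last holds). Time passes only in rows, so rows that repeat a pose let the fingers close. It gives the time, the measured TCP pose, the force, the opening and the grip force at its end, in the units of the state.
- readout.observe(): the state, without advancing time (a new reading comes with each control period).
- cams.read_camera(name): name is "side" or "top"; returns the picture (384x512x3 uint8, blue, green, red); there is no depth.
- cams.calibration(name): a dict with "K" (3x3 intrinsics, pixels), "k1" (the pictures are not rectified: a ray, as slopes to the right and down, at radius r is drawn at 1 + k1 r^2 times it, then the intrinsics apply), "world_from_camera" (4x4, takes a point from camera to world coordinates). Camera axes: x right, y down, z forward; pixel columns grow to the right and rows downward; lengths in m; the calibration is good to about 2 mm. A picture is of the moment at which its call begins. calibration takes no time and is no camera call.
- ticket.hand_in(): hands the job in; it is judged then, once.
The state is a dict: "time": time; "qpos": joint angles; "qvel": joint speeds; "joint_efforts": joint torques, N m; "tool_pos": TCP position; "tool_rot": TCP orientation; "contact_force": force on the tool from outside, world axes, zero at the start; "torque": the same for the moment, N m; "opening": finger opening in m; "grip_force": force on a finger pad.
Only numpy, scipy, OpenCV 4.12 (cv2) and the standard library are available. Lean on these libraries where they do the work, as an engineer would, in place of code of your own. Each camera call takes 0.05 s, during which the arm holds its last target. There are 200 camera calls.

## Working session

There is one attempt and no reset: what is moved stays moved. The work goes in short steps, Python scripts to look and compute and a tool call to move; the robot and the scene stay as the last step left them, time stands still between calls to the robot, and variables do not carry over. Pictures are saved under pics/ and viewed, at most 14 in all, crops included, and the job is handed in when it is done.

Besides the shell and the picture viewer there is one more tool, called after "Call:" as name(argument=value, ...) on one line, values as JSON. jog_arm: Moves the arm, as the interface text tells. Shift numbers are shares of 0.08 m and turn numbers shares of 90 degrees, none past 1 either way. Its arguments: {"type":"object","properties":{"plan":{"type":"array"},"squeeze":{"type":"number"}},"required":["plan"]}

```bash
mkdir -p pics; cat > h.py <<'E'
import numpy as np, cv2
from cell import readout, cams, ticket, robot
def snap(n,f=None):
    im=cams.read_camera(n)
    if f: cv2.imwrite('pics/'+f,im)
    return im
def ray(n,px):
    c=cams.calibration(n);K=np.array(c['K']);T=np.array(c['world_from_camera'])
    px=np.atleast_2d(np.array(px,float))
    d=np.c_[(px[:,0]-K[0,2])/K[0,0],(px[:,1]-K[1,2])/K[1,1]];u=d.copy()
    for _ in range(20): u=d/(1+c['k1']*(u**2).sum(1,keepdims=True))
    v=np.c_[u,np.ones(len(u))]@T[:3,:3].T
    return T[:3,3],v
def onz(n,px,z):
    o,v=ray(n,px); return o+v*((z-o[2])/v[:,2])[:,None]
def proj(n,P):
    c=cams.calibration(n);K=np.array(c['K']);T=np.array(c['world_from_camera'])
    q=(np.atleast_2d(P)-T[:3,3])@T[:3,:3];u=q[:,:2]/q[:,2:];u=u*(1+c['k1']*(u**2).sum(1,keepdims=True))
    return u*[K[0,0],K[1,1]]+[K[0,2],K[1,2]]
def tri(pa,pb,na='top',nb='side'):
    o1,v1=ray(na,pa);o2,v2=ray(nb,pb);v1=v1[0];v2=v2[0]
    s=np.linalg.lstsq(np.c_[v1,-v2],o2-o1,rcond=None)[0]
    a=o1+s[0]*v1;b=o2+s[1]*v2
    return (a+b)/2,np.linalg.norm(a-b)
E
python3 - <<'E'
from h import *
for n in('top','side'):
    im=snap(n);cv2.imwrite(f'pics/{n}0.png',cv2.resize(im,(800,600),interpolation=cv2.INTER_CUBIC));cv2.imwrite(f'pics/{n}0raw.png',im)
    c=cams.calibration(n);print(n,np.round(c['K'],1).tolist(),c['k1'],np.round(c['world_from_camera'],3).tolist())
s=readout.observe();print(s, robot.tcp_to_grasp)
E
```

```text
top [[358.1, 0.0, 256.6], [0.0, 358.1, 197.1], [0.0, 0.0, 1.0]] 0.0043668453078453545 [[0.092, -0.975, 0.203, 0.338], [-0.996, -0.091, 0.016, -0.007], [0.003, -0.204, -0.979, 1.128], [0.0, 0.0, 0.0, 1.0]]
side [[424.3, 0.0, 255.4], [0.0, 424.3, 187.4], [0.0, 0.0, 1.0]] -0.13093485227226087 [[0.934, -0.256, 0.247, 0.231], [-0.356, -0.681, 0.64, -0.846], [0.004, -0.686, -0.728, 1.047], [0.0, 0.0, 0.0, 1.0]]
{'time': 0.1, 'qpos': array([ 1.20098229e+00,  3.42672857e-01,  1.52493787e+00,  2.27405434e-05,
        1.27541147e+00, -1.45985153e-01]), 'qvel': array([-3.48262352e-05, -2.54992133e-03, -1.13753328e-03,  1.98969529e-04,
       -6.00636469e-04, -9.46185704e-04]), 'joint_efforts': array([ 1.20175853e-03, -4.32002699e+01, -2.44698268e+01,  7.17790006e-02,
        5.25071018e-02, -6.78706942e-05]), 'tool_pos': array([0.11635879, 0.5115598 , 0.22609847]), 'tool_rot': array([-3.14018148e+00, -2.29466993e-04,  2.91775697e+00]), 'contact_force': array([-0.14872454,  0.26046312,  0.21542417]), 'torque': array([0.03826015, 0.03736581, 0.03292668]), 'grip_force': 0.0, 'opening': 0.09159574220210474} 0.0188
```

View pics/top0.png

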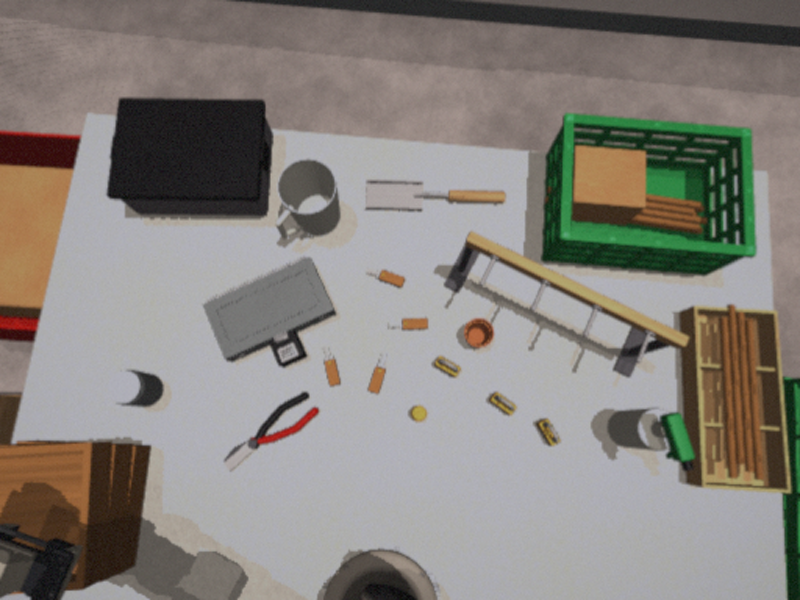

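View pics/side0.png

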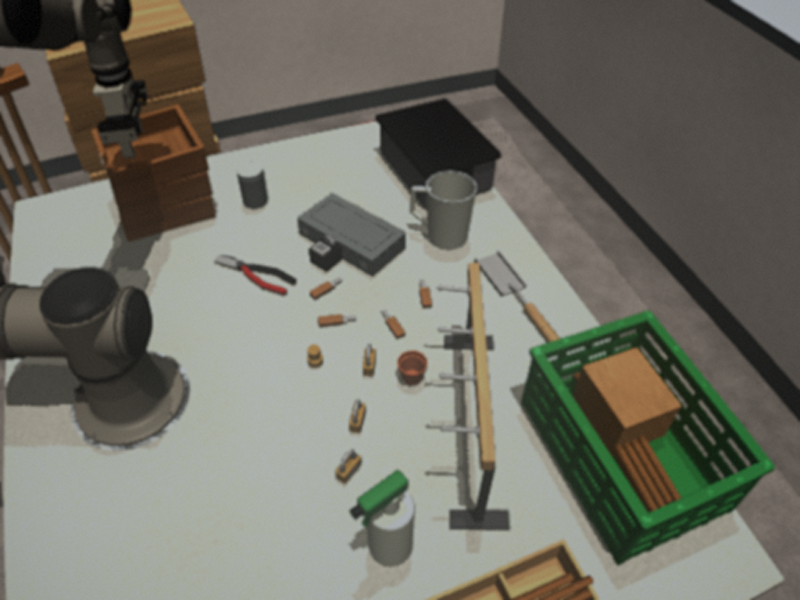

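The top view shows the case at about (270,310), its latch at (289,347), and four keys at (391,278), (414,324), (332,370) and (377,377). Three padlocks stand at (447,366), (503,403) and (548,431), the coupling is at (419,413), and the rail runs from (470,238) to (688,343). The side view shows the same things.

```bash
cat > m.py <<'E'
from h import *
def blobs(m,lo,hi):
    n,l,s,c=cv2.connectedComponentsWithStats(m.astype(np.uint8))
    return [(l==i) for i in range(1,n) if lo<=s[i,4]<=hi]
def rect(mask):
    c=max(cv2.findContours(mask.astype(np.uint8),cv2.RETR_EXTERNAL,cv2.CHAIN_APPROX_NONE)[0],key=len)
    return cv2.minAreaRect(c)
def hsv(im): return cv2.cvtColor(im,cv2.COLOR_BGR2HSV).astype(int)
def keys(im,n='top',z=.010,box=(215,165,295,260)):
    h=hsv(im);m=(h[...,0]<=16)&(h[...,1]>110)&(h[...,2]>70)
    b=np.zeros(m.shape,bool);x0,y0,x1,y1=box;b[y0:y1,x0:x1]=1
    out=[]
    for k in blobs(m&b,30,260):
        p=np.argwhere(k)[:,::-1]; w=onz(n,p,z);c=w.mean(0);d=w[:,:2]-c[:2]
        ev,V=np.linalg.eigh(np.cov(d.T));a=V[:,1]
        L=np.sqrt(12*ev)
        out.append((p.mean(0).round(1),c[:2].round(4),np.degrees(np.arctan2(a[1],a[0])).round(1),(L[::-1]*1000).round(0)))
    return out
E
python3 - <<'E'
from m import *
np.set_printoptions(suppress=True)
im=cv2.imread('pics/top0raw.png')
for k in keys(im): print('key',*k)
h=hsv(im)
m=(h[...,0]>16)&(h[...,0]<35)&(h[...,1]>110);b=np.zeros(m.shape,bool);b[220:300,255:370]=1
for k in blobs(m&b,8,300):
    p=np.argwhere(k)[:,::-1];r=rect(k);print('brass',p.mean(0).round(1),len(p),onz('top',[p.mean(0)],.03)[0].round(3),onz('top',cv2.boxPoints(r),.03)[:,:2].round(3).tolist())
# lid
g=cv2.cvtColor(im,cv2.COLOR_BGR2GRAY)
print(g[170:235:8,125:220:8])
b[:]=0;b[155:245,120:225]=1
k=max(blobs((g<125)&b,500,9000),key=np.sum)
k=cv2.morphologyEx(k.astype(np.uint8),cv2.MORPH_OPEN,np.ones((21,21)))>0
r=rect(k);q=onz('top',cv2.boxPoints(r),.052);print('lid',r,q.round(4).tolist(),[np.linalg.norm(q[i]-q[i-1]).round(4) for i in range(4)])
# rail
m=(h[...,0]>8)&(h[...,0]<30)&(h[...,1]>70)&(h[...,2]>90);b[:]=0;b[140:230,295:445]=1
for k in blobs(m&b,100,4000):
    r=rect(k);q=onz('top',cv2.boxPoints(r),.22);print('rail',k.sum(),cv2.boxPoints(r).round(1).tolist(),q[:,:2].round(4).tolist())
s=im[150:285,120:450];c=cv2.resize(s,None,fx=2.4,fy=2.4,interpolation=cv2.INTER_CUBIC);cv2.imwrite('pics/c1.png',c)
E
```

```text
key [250.5 177.9] [0.6312 0.0363] 75.4 [47. 20.]
key [265.3 206.7] [ 0.542  -0.0196] 97.2 [47. 20.]
key [240.7 243.1] [0.4204 0.0465] 167.4 [47. 20.]
brass [284.8 235.1] 52 [ 0.456 -0.086  0.03 ] [[0.459, -0.064], [0.477, -0.073], [0.458, -0.115], [0.44, -0.107]]
brass [319.9 258.1] 58 [ 0.396 -0.198  0.03 ] [[0.403, -0.176], [0.418, -0.189], [0.387, -0.226], [0.373, -0.213]]
brass [267.5 264.1] 69 [ 0.364 -0.041  0.03 ] [[0.361, -0.023], [0.38, -0.04], [0.364, -0.059], [0.345, -0.043]]
brass [349.4 276. ] 76 [ 0.351 -0.288  0.03 ] [[0.367, -0.269], [0.376, -0.288], [0.331, -0.307], [0.323, -0.289]]
[[177 177 177 179 177 177 178 154 119 117 180 178]
 [176 177 174 175 174 143 116 110 120 114 145 177]
 [176 177 178 129 119 115 119 118 119 121 121 178]
 [176 121 117 116 119 117 116 121 120 123 122 161]
 [177 125 114 119 117 119 119 120 118 123  67 135]
 [179 178 116 118 119 122 118 119  46 157 178 176]
 [176 179 115 117 118 117  37  54  46 177 178 178]
 [177 177 174 110  54 171 178 130 167 164 176 173]
 [175 178 175 176 177 178 178  68 175 176 178 122]]
lid ((164.5, 200.5), (47.0, 55.0), 90.0) [[0.5905, 0.3851, 0.052], [0.6064, 0.2155, 0.052], [0.4608, 0.1967, 0.052], [0.4456, 0.3617, 0.052]] [np.float64(0.1469), np.float64(0.1703), np.float64(0.1467), np.float64(0.1657)]
rail 156 [[406.0, 140.0], [444.0, 140.0], [444.0, 146.0], [406.0, 146.0]] [[0.7193, -0.3768], [0.7287, -0.4781], [0.7117, -0.4779], [0.7023, -0.3769]]
rail 1131 [[297.20001220703125, 154.6999969482422], [300.79998779296875, 147.1999969482422], [442.0, 214.89999389648438], [438.3999938964844, 222.3000030517578]] [[0.6513, -0.0894], [0.673, -0.0975], [0.5243, -0.4701], [0.5041, -0.4607]]
rail 228 [[297.0, 204.0], [315.0, 204.0], [315.0, 222.0], [297.0, 222.0]] [[0.5182, -0.098], [0.5225, -0.1443], [0.4758, -0.147], [0.4715, -0.1012]]
```

View pics/c1.png

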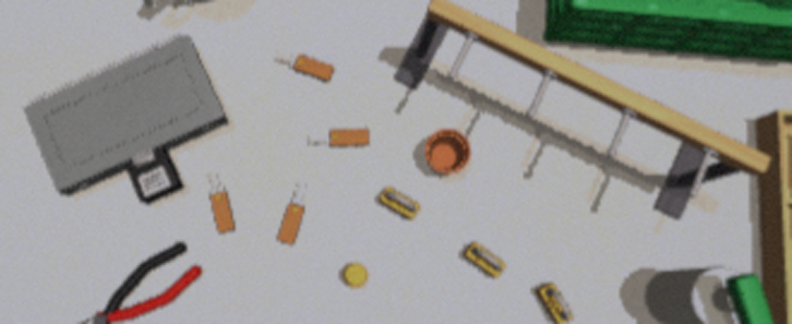

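The crop confirms four keys, with the blades of the two left-hand ones at the top and those of the other two on the left. The bar measures 401 mm against 400 given. Next I'll measure the lid properly, the fourth key and the peg tips.

```bash
sed -i 's/box=(215,165/box=(205,165/' m.py; python3 - <<'E'
from m import *
np.set_printoptions(suppress=True)
im=cv2.imread('pics/top0raw.png');sd=cv2.imread('pics/side0raw.png')
for k in keys(im): print('key',*k)
g=cv2.GaussianBlur(cv2.cvtColor(im,cv2.COLOR_BGR2GRAY),(3,3),0).astype(int)
b=np.zeros(g.shape,bool);b[155:245,120:225]=1
k=max(blobs((g>95)&(g<148)&b,500,9000),key=np.sum)
k=cv2.morphologyEx(k.astype(np.uint8),cv2.MORPH_OPEN,cv2.getStructuringElement(cv2.MORPH_ELLIPSE,(15,15)))>0
r=rect(k);q=onz('top',cv2.boxPoints(r),.052);print('lid',q.round(4).tolist(),[np.linalg.norm(q[i]-q[i-1]).round(4) for i in range(4)],q.mean(0).round(4))
p=np.argwhere(k)[:,::-1];w=onz('top',p,.052);c=w.mean(0);ev,V=np.linalg.eigh(np.cov((w-c)[:,:2].T));print(c.round(4),np.degrees(np.arctan2(V[1,1],V[0,1])),np.sqrt(12*ev))
# bright button pad in dark housing
b[:]=0;b[208:236,172:198]=1
gg=cv2.cvtColor(im,cv2.COLOR_BGR2GRAY).astype(int);print(gg[210:236,172:198])
O=np.array([.5894,-.2801,0]);a=np.radians(-21.76);R=np.array([[np.cos(a),-np.sin(a),0],[np.sin(a),np.cos(a),0],[0,0,1]])
for n,i in(('top',im),('side',sd)):
    j=cv2.resize(i,None,fx=4,fy=4,interpolation=cv2.INTER_CUBIC)
    for y in(-.1425,-.0475,.0475,.1425):
        for P in((-.062,y,.211),(-.010,y,.205)):
            u=proj(n,O+R@P)[0];cv2.circle(j,(int(4*u[0]+2),int(4*u[1]+2)),4,(255,0,255),1)
    x0,y0=(290,140) if n=='top' else(255,160)
    cv2.imwrite(f'pics/peg_{n}.png',cv2.copyMakeBorder(j[4*y0:4*y0+(400 if n=='top' else 600),4*x0:4*x0+600],0,0,0,0,0))
E
```

```text
key [250.5 177.9] [0.6312 0.0363] 75.4 [47. 20.]
key [265.3 206.7] [ 0.542  -0.0196] 97.2 [47. 20.]
key [212.3 238.3] [0.4272 0.136 ] -160.6 [47. 20.]
key [240.7 243.1] [0.4204 0.0465] 167.4 [47. 20.]
lid [[0.5347, 0.4044, 0.052], [0.6546, 0.2014, 0.052], [0.5422, 0.1366, 0.052], [0.427, 0.3367, 0.052]] [np.float64(0.1273), np.float64(0.2357), np.float64(0.1297), np.float64(0.2308)] [0.5396 0.2698 0.052 ]
[0.5412 0.2714 0.052 ] 120.38316848922453 [0.11925611 0.22753781]
[[117 118 120 118 121 119 118 117 120 119 118 117 110 104  91  71  50  46
   46  50  48  62  83 120 138 157]
 [119 117 120 121 120 119 119 116 120 119 123 109  92  63  65  48  34  46
   54  81  91 119 140 162 164 165]
 [116 120 120 122 118 118 122 122 124 116 130  99  66  42  42  39  21  45
   83 131 141 159 166 173 170 171]
 [121 119 119 119 121 124 124 128 127 122 130 112  61  42  41  42  23  39
  100 158 169 166 171 171 176 181]
 [119 118 118 118 123 133 130 133 130 133 138 133  69  43  39  41  41  35
   83 157 170 172 177 177 179 180]
 [119 110 107 121 129 135 132 133 140 144 155 138  81  43  40  38  37  36
   58 
[... 1509 characters left out ...]
74  54  37
   23  28  48  76 109 131 157 166]
 [178 177 178 173 138  70  47  81 152 160 148 127 105  68  49  26  29  36
   68  77 114 132 157 160 163 169]
 [176 178 179 175 167  94  46  62 123 123  94  61  43  26  34  43  68  81
  121 134 159 168 171 170 169 174]
 [180 174 177 179 171 135  69  47  56  56  40  22  30  46  77 116 132 136
  160 164 166 174 173 176 174 177]
 [178 178 177 177 177 166 100  62  44  27  31  47  78 115 133 161 165 167
  171 172 174 178 178 178 179 179]
 [177 178 179 179 178 174 146 126 102  68  78 118 136 163 166 170 175 175
  176 175 177 176 176 179 177 176]
 [177 175 177 177 177 178 173 169 154 134 140 161 168 172 172 174 178 180
  179 179 177 178 177 178 176 179]]
```

View pics/peg_top.png

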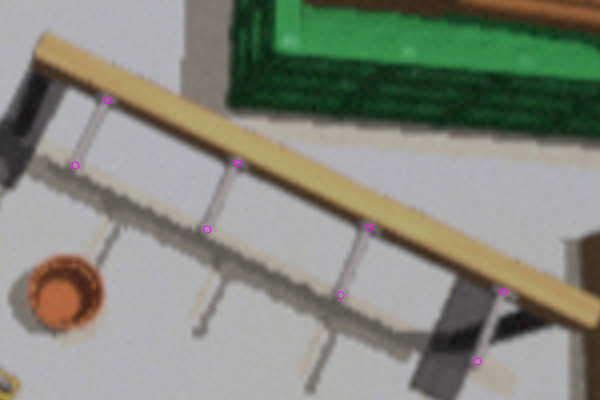

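View pics/peg_side.png

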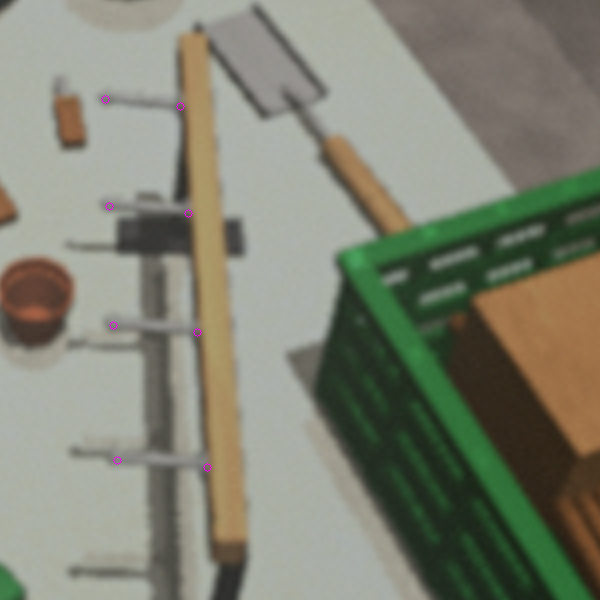

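The projected peg dots fall on the pegs in both views, so the rail pose is good. The lid measures 0.119 x 0.228, which puts the case at (0.540, 0.2706) with yaw 30.4°. I'll move above the button with the fingers shut.

Call:
jog_arm(plan=[[0.85, -0.73, 0, -0.3, -1], [0.85, -0.73, 0, -0.3, -1], [0.85, -0.73, 0, -0.3, -1], [0.85, -0.73, 0, -0.3, -1]], squeeze=20)

```text
time: 0.5
tool_pos: [0.1851, 0.4529, 0.2266]
tool_rot: [-3.141, -0.0, 2.442]
contact_force: [-0.9, 0.0, 0.3]
opening: 0.0644
grip_force: 0.0
```

Call:
jog_arm(plan=[[0.85, -0.73, 0, -0.3, -1], [0.85, -0.73, 0, -0.3, -1], [0.85, -0.73, 0, -0.3, -1], [0.85, -0.73, 0, -0.3, -1]])

```text
time: 0.9
tool_pos: [0.2527, 0.395, 0.2266]
tool_rot: [-3.141, -0.0, 1.975]
contact_force: [-0.6, 1.2, -0.3]
opening: 0.0323
grip_force: 0.0
```

Call:
jog_arm(plan=[[0.85, -0.73, 0, -0.3, -1], [0.85, -0.73, 0, -0.3, -1], [0.85, -0.73, 0, -0.3, -1], [0.85, -0.73, 0, -0.3, -1]])

```text
time: 1.3
tool_pos: [0.3204, 0.337, 0.2266]
tool_rot: [-3.141, -0.0, 1.506]
contact_force: [0.9, -0.0, 0.0]
opening: 0.0022
grip_force: 0.0
```

Call:
jog_arm(plan=[[0.85, -0.73, -0.6, -0.3, -1], [0.85, -0.73, -0.6, -0.3, -1], [0.85, -0.73, -0.6, -0.3, -1], [0.85, -0.73, -0.6, -0.3, -1]])

```text
time: 1.7
tool_pos: [0.3881, 0.2786, 0.1779]
tool_rot: [-3.14, 0.001, 1.036]
contact_force: [-0.4, 0.9, -0.5]
opening: 0.0004
grip_force: 0.0
```

Call:
jog_arm(plan=[[0.85, -0.73, -0.9, -0.32, -1], [0.85, -0.73, -0.9, -0.32, -1], [0.85, -0.73, -0.9, -0.32, -1], [0.85, -0.73, -0.9, -0.32, -1], [0.85, -0.73, -0.9, -0.32, -1], [0.85, -0.73, -0.9, -0.32, -1]])

```text
time: 2.3
tool_pos: [0.4561, 0.2214, 0.1073]
tool_rot: [3.142, -0.001, 0.538]
contact_force: [-0.1, 0.0, -0.5]
opening: 0.0006
grip_force: 0.0
```

```bash
cat > st.py <<'E'
from m import *
import sys
np.set_printoptions(suppress=True)
s=readout.observe();print('t',round(s['time'],1),'pos',s['tool_pos'].round(4),'yaw',np.degrees(s['tool_rot'][2]).round(1),'F',s['contact_force'].round(1),'open',round(s['opening'],4),'grip',round(s['grip_force'],1))
def need(x,y,z,yaw):
    d=(np.array([x,y,z])-s['tool_pos'])/.08;print('need',d.round(3),((yaw-np.degrees(s['tool_rot'][2])+180)%360-180)/90)
C0=np.array([.540,.2706]);ca=np.radians(30.4);CR=np.array([[np.cos(ca),-np.sin(ca)],[np.sin(ca),np.cos(ca)]])
def case(x,y): return C0+CR@[x,y]
E
python3 - <<'E'
from st import *
im=cv2.imread('pics/top0raw.png');g=cv2.cvtColor(im,cv2.COLOR_BGR2GRAY).astype(int)
b=np.zeros(g.shape,bool);b[217:233,177:191]=1
k=max(blobs((g>100)&b,20,400),key=np.sum);p=np.argwhere(k)[:,::-1];print(len(p),onz('top',p,.052).mean(0),case(-.099,0))
need(*case(-.1,0),.06,30.4)
E
```

```text
t 2.3 pos [0.4561 0.2214 0.1073] yaw 30.8 F [-0.1  0.  -0.5] open 0.0006 grip 0.0
111 [0.45542808 0.22089737 0.052     ] [0.45461115 0.22050266]
need [-0.029 -0.017 -0.591] -0.004799529043956833
```

Call:
jog_arm(plan=[[0, 0, -0.6, 0, -1], [-0.02, -0.02, -0.66, 0, -1], [-0.02, -0.02, -0.7, 0, -1], [-0.02, -0.02, -0.73, 0, -1], [-0.02, -0.02, -0.75, 0, -1], [-0.02, -0.02, -0.77, 0, -1], [-0.02, -0.02, -0.77, 0, -1]])

```text
time: 3.0
tool_pos: [0.4552, 0.2187, 0.0458]
tool_rot: [3.142, -0.001, 0.53]
contact_force: [-3.6, 2.1, 4.8]
opening: 0.0006
grip_force: 2.3
```

```bash
python3 - <<'E'
from st import *
im=snap('side');cv2.imwrite('pics/s1.png',cv2.resize(im[90:190,150:310],(640,400),interpolation=cv2.INTER_CUBIC))
E
```

```text
t 3.0 pos [0.4552 0.2187 0.0458] yaw 30.4 F [-3.6  2.1  4.8] open 0.0006 grip 2.3
```

View pics/s1.png

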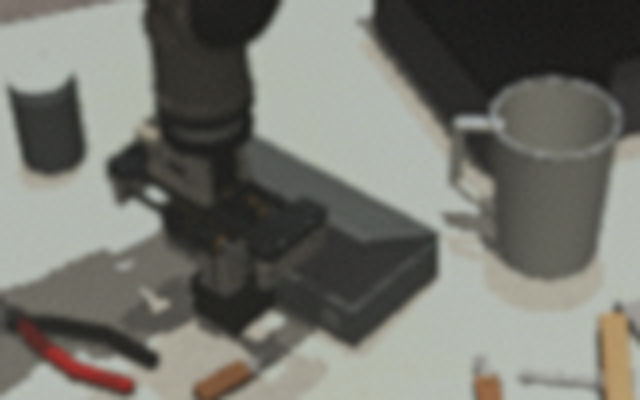

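The view shows the gripper hiding the latch, and it isn't clear whether the lid has lifted. I'll raise the arm, move towards key K3, and look again.

Call:
jog_arm(plan=[[0, 0, 0.4, 0, -1], [0, 0, 0.9, 0, -0.3], [-0.4, -0.5, 1, 0, -0.3], [-0.4, -0.8, 1, 0, -0.3], [-0.4, -1, 1, 0, -0.3], [-0.4, -1, 1, 0, -0.3]])

```text
time: 3.65
tool_pos: [0.4235, 0.1367, 0.1256]
tool_rot: [3.14, -0.001, 0.528]
contact_force: [0.6, -0.6, 0.9]
opening: 0.0316
grip_force: 0.0
```

```bash
python3 - <<'E'
from st import *
im=snap('side');cv2.imwrite('pics/s2.png',cv2.resize(im[90:190,150:310],(640,400),interpolation=cv2.INTER_CUBIC))
t=snap('top')
for k in keys(t): print(*k)
need(.4272,.136,.06,19.4)
E
```

```text
t 3.6 pos [0.4235 0.1367 0.1256] yaw 30.2 F [ 0.6 -0.6  0.9] open 0.0316 grip 0.0
[250.5 177.9] [0.6312 0.0363] 75.4 [47. 20.]
[265.3 206.7] [ 0.542  -0.0196] 97.2 [47. 20.]
[240.7 243.1] [0.4205 0.0465] 167.0 [47. 20.]
need [ 0.046 -0.009 -0.82 ] -0.12052923655132872
```

View pics/s2.png

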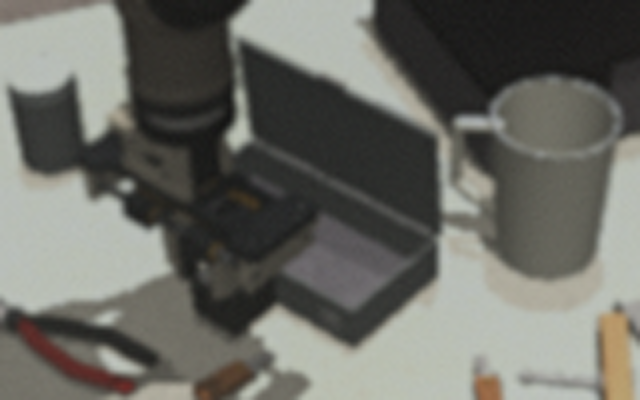

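The lid is upright and the tray is empty, so now I'll pick up K3.

Call:
jog_arm(plan=[[0.05, 0, -0.4, -0.09, 0], [0.05, -0.01, -0.8, -0.12, 0], [0.05, -0.01, -0.8, -0.12, 0], [0.05, -0.01, -0.8, -0.12, 0]], squeeze=12)

```text
time: 4.15
tool_pos: [0.4269, 0.1381, 0.0612]
tool_rot: [-3.141, 0.001, 0.344]
contact_force: [0.7, 0.6, 0.2]
opening: 0.0458
grip_force: 0.0
```

Call:
jog_arm(plan=[[0, 0, -0.5, 0, 0], [0, 0, -0.72, 0, 0], [0, 0, -0.72, 0, -1], [0, 0, -0.72, 0, -1], [0, 0, -0.72, 0, -1], [0, 0, -0.72, 0, -1], [0, 0, -0.72, 0, -1]])

```text
time: 4.85
tool_pos: [0.4281, 0.1378, 0.005]
tool_rot: [3.141, -0.003, 0.342]
contact_force: [0.0, 0.3, 7.3]
opening: 0.0218
grip_force: 12.0
```

Call:
jog_arm(plan=[[0, 0, 0.3, 0, -1], [0, 0, 1, 0, -1], [0, 0, 1, 0, -1]])

```text
time: 5.15
tool_pos: [0.43, 0.138, 0.0884]
tool_rot: [3.14, -0.009, 0.342]
contact_force: [1.1, -0.7, 0.2]
opening: 0.0218
grip_force: 12.0
```

```bash
python3 - <<'E'
from st import *
for y in(.072,.024,-.024,-.072): print(case(-.014,y).round(4))
need(*case(-.014,.072),.09,30.4)
t=snap('top')
for k in keys(t): print(*k)
E
```

```text
t 5.2 pos [0.43   0.138  0.0884] yaw 19.6 F [ 1.1 -0.7  0.2] open 0.0218 grip 12.0
[0.4915 0.3256]
[0.5158 0.2842]
[0.5401 0.2428]
[0.5644 0.2014]
need [0.769 2.345 0.02 ] 0.12009127102135121
[250.6 178. ] [0.6312 0.0359] 76.7 [48. 20.]
[265.3 206.7] [ 0.542  -0.0196] 97.2 [47. 20.]
[240.7 243.3] [0.4199 0.0465] 165.8 [45. 20.]
```

Call:
jog_arm(plan=[[0.26, 0.78, 0, 0.12, -1], [0.26, 0.78, 0, 0.12, -1], [0.26, 0.78, 0, 0.12, -1]])

```text
time: 5.5
tool_pos: [0.4478, 0.2014, 0.0828]
tool_rot: [-3.142, 0.0, 0.533]
contact_force: [-0.5, -0.4, -1.0]
opening: 0.0221
grip_force: 12.0
```

Call:
jog_arm(plan=[[0.26, 0.78, 0, 0, -1], [0.26, 0.78, 0, 0, -1], [0.26, 0.78, 0, 0, -1]])

```text
time: 5.8
tool_pos: [0.4683, 0.2631, 0.0826]
tool_rot: [-3.142, 0.001, 0.531]
contact_force: [-0.3, -0.8, -1.0]
opening: 0.0218
grip_force: 12.0
```

Call:
jog_arm(plan=[[0.26, 0.78, 0, 0, -1], [0.26, 0.78, 0, 0, -1], [0.26, 0.78, 0, 0, -1], [0.26, 0.78, -0.5, 0, -1], [0.26, 0.78, -0.8, 0, -1], [0.26, 0.78, -0.93, 0, -1], [0.26, 0.78, -0.93, 0, -1]])

```text
time: 6.5
tool_pos: [0.4881, 0.3226, 0.008]
tool_rot: [3.141, 0.004, 0.529]
contact_force: [-0.0, -0.5, -0.5]
opening: 0.0222
grip_force: 12.0
```

Call:
jog_arm(plan=[[0, 0, 0, 0, -0.35], [0, 0, 0, 0, -0.35], [0, 0, 0, 0, -0.35], [0, 0, 0.2, 0, -0.35], [0, 0, 0.6, 0, -0.35], [0, 0, 1, 0, -0.3], [0, 0, 1, 0, -0.2]])

```text
time: 7.2
tool_pos: [0.4919, 0.3261, 0.0942]
tool_rot: [3.141, -0.009, 0.53]
contact_force: [0.7, -0.2, -0.0]
opening: 0.0354
grip_force: 0.0
```

```bash
python3 - <<'E'
from st import *
need(.4200,.0465,.09,-13.5)
t=snap('top')
for k in keys(t): print(*k)
E
```

```text
t 7.2 pos [0.4919 0.3261 0.0942] yaw 30.4 F [ 0.7 -0.2 -0. ] open 0.0354 grip 0.0
need [-0.899 -3.494 -0.052] -0.4876145647763334
[250.6 178. ] [0.6311 0.0358] 76.9 [47. 20.]
[265.2 206.6] [ 0.542  -0.0193] 97.8 [46. 20.]
[240.7 243.1] [0.4205 0.0465] 167.4 [47. 19.]
```

Call:
jog_arm(plan=[[-0.22, -0.87, 0, -0.2, 0], [-0.22, -0.87, 0, -0.24, 0], [-0.22, -0.87, 0, -0.24, 0]])

```text
time: 7.55
tool_pos: [0.4699, 0.2523, 0.088]
tool_rot: [3.14, 0.004, 0.146]
contact_force: [-1.0, 1.2, 1.1]
opening: 0.0456
grip_force: 0.0
```

Call:
jog_arm(plan=[[-0.22, -0.87, 0, -0.2, 0], [-0.22, -0.87, 0, -0.24, 0], [-0.22, -0.87, 0, -0.24, 0]])

```text
time: 7.85
tool_pos: [0.4523, 0.183, 0.0881]
tool_rot: [3.139, 0.003, -0.231]
contact_force: [-0.4, 0.3, -0.5]
opening: 0.0458
grip_force: 0.0
```

Call:
jog_arm(plan=[[-0.22, -0.87, 0, 0, 0], [-0.22, -0.87, 0, 0, 0], [-0.22, -0.87, 0, 0, 0]])

```text
time: 8.15
tool_pos: [0.4349, 0.1139, 0.0883]
tool_rot: [3.14, 0.003, -0.227]
contact_force: [0.2, 0.4, -0.2]
opening: 0.0461
grip_force: 0.0
```

Call:
jog_arm(plan=[[-0.2, -0.87, 0, 0, 0], [-0.2, -0.87, -0.3, 0, 0], [-0.2, -0.87, -0.7, 0, 0], [-0.2, -0.87, -0.9, 0, 0], [-0.2, -0.87, -1, 0, 0], [-0.2, -0.87, -1, 0, 0], [-0.2, -0.87, -1, 0, -1], [-0.2, -0.87, -1, 0, -1], [-0.2, -0.87, -1, 0, -1], [-0.2, -0.87, -1, 0, -1], [-0.2, -0.87, -1, 0, -1]])

```text
time: 9.25
tool_pos: [0.421, 0.0464, 0.0097]
tool_rot: [-3.141, -0.001, -0.224]
contact_force: [1.1, 2.0, 5.5]
opening: 0.0216
grip_force: 12.0
```

Call:
jog_arm(plan=[[0, 0, 0.4, 0, -1], [0, 0, 1, 0, -1], [0, 0, 1, 0, -1], [0, 0, 1, 0, -1]])

```text
time: 9.65
tool_pos: [0.4209, 0.0463, 0.0899]
tool_rot: [-3.141, -0.002, -0.224]
contact_force: [-0.3, -0.7, -0.2]
opening: 0.0217
grip_force: 12.0
```

```bash
python3 - <<'E'
from st import *
need(*case(-.014,.024),.09,30.4)
t=snap('top')
for k in keys(t): print(*k)
E
```

```text
t 9.7 pos [0.4209 0.0463 0.0899] yaw -12.8 F [-0.3 -0.7 -0.2] open 0.0217 grip 12.0
need [1.185 2.974 0.001] 0.48025105462211004
[250.5 178. ] [0.6312 0.0362] 76.9 [47. 20.]
[265.4 206.6] [ 0.5423 -0.0198] 97.6 [46. 19.]
```

Call:
jog_arm(plan=[[0.39, 0.99, 0, 0.2, -1], [0.39, 0.99, 0, 0.24, -1], [0.39, 0.99, 0, 0.24, -1]])

```text
time: 10.0
tool_pos: [0.4522, 0.1283, 0.0876]
tool_rot: [-3.141, 0.001, 0.161]
contact_force: [-0.1, -1.2, -0.7]
opening: 0.022
grip_force: 12.0
```

Call:
jog_arm(plan=[[0.39, 0.99, 0, 0.2, -1], [0.39, 0.99, 0, 0.24, -1], [0.39, 0.99, 0, 0.24, -1]])

```text
time: 10.3
tool_pos: [0.4833, 0.2078, 0.0872]
tool_rot: [-3.141, 0.001, 0.538]
contact_force: [0.2, 0.2, 0.1]
opening: 0.0218
grip_force: 12.0
```

Call:
jog_arm(plan=[[0.4, 0.99, 0, 0, -1], [0.4, 0.99, 0, 0, -1], [0.4, 0.99, 0, 0, -1], [0.4, 0.99, -0.4, 0, -1], [0.4, 0.99, -0.7, 0, -1], [0.4, 0.99, -0.9, 0, -1], [0.4, 0.99, -0.92, 0, -1]])

```text
time: 11.0
tool_pos: [0.5127, 0.2826, 0.0121]
tool_rot: [-3.141, 0.006, 0.53]
contact_force: [0.1, -0.5, 0.0]
opening: 0.0218
grip_force: 12.0
```

Call:
jog_arm(plan=[[0, 0, 0, 0, -0.35], [0, 0, 0, 0, -0.35], [0, 0, 0, 0, -0.35], [0, 0, 0.2, 0, -0.35], [0, 0, 0.6, 0, -0.35], [0, 0, 1, 0, -0.3], [0, 0, 1, 0, -0.2], [0, 0, 1, 0, -0.2]])

```text
time: 11.8
tool_pos: [0.5152, 0.284, 0.0965]
tool_rot: [3.141, -0.002, 0.53]
contact_force: [0.5, -0.4, -0.7]
opening: 0.0363
grip_force: 0.0
```

```bash
python3 - <<'E'
from st import *
need(.542,-.0196,.09,97.4)
t=snap('top')
for k in keys(t): print(*k)
im=snap('side');cv2.imwrite('pics/s3.png',cv2.resize(im[90:190,150:310],(640,400),interpolation=cv2.INTER_CUBIC))
E
```

```text
t 11.8 pos [0.5152 0.284  0.0965] yaw 30.4 F [ 0.5 -0.4 -0.7] open 0.0363 grip 0.0
need [ 0.335 -3.795 -0.082] 0.7446857253561228
[250.6 177.9] [0.6313 0.0359] 76.2 [48. 20.]
[265.2 206.6] [ 0.542  -0.0193] 97.8 [46. 20.]
```

View pics/s3.png

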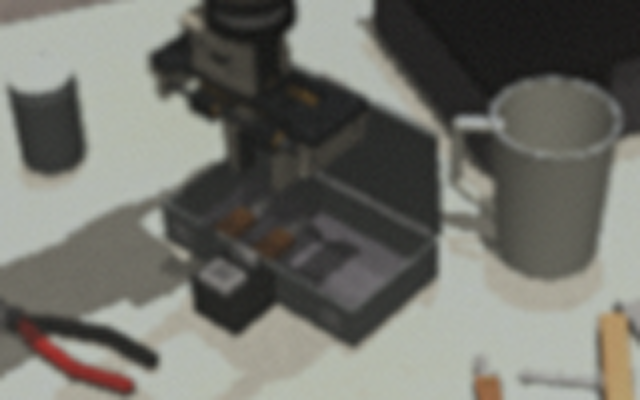

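Two keys lie side by side in the tray, at (237,220) and (275,242) in the crop. K2 is next.

Call:
jog_arm(plan=[[0.08, -0.95, 0, 0, 0], [0.08, -0.95, 0, 0, 0], [0.08, -0.95, 0, 0, 0]])

```text
time: 12.2
tool_pos: [0.5207, 0.2049, 0.0941]
tool_rot: [-3.141, 0.003, 0.527]
contact_force: [-0.4, 1.4, 0.9]
opening: 0.0461
grip_force: 0.0
```

Call:
jog_arm(plan=[[0.08, -0.95, 0, 0.09, 0], [0.08, -0.95, 0, 0.18, 0], [0.08, -0.95, 0, 0.25, 0]])

```text
time: 12.5
tool_pos: [0.5275, 0.1294, 0.0945]
tool_rot: [-3.141, 0.002, 0.925]
contact_force: [-0.4, 0.9, -0.0]
opening: 0.0457
grip_force: 0.0
```

Call:
jog_arm(plan=[[0.08, -0.95, 0, 0.09, 0], [0.08, -0.95, -0.1, 0.18, 0], [0.08, -0.95, -0.1, 0.25, 0]])

```text
time: 12.8
tool_pos: [0.5335, 0.0534, 0.0858]
tool_rot: [-3.139, 0.001, 1.318]
contact_force: [0.2, 0.4, -0.7]
opening: 0.0461
grip_force: 0.0
```

Call:
jog_arm(plan=[[0.1, -0.94, 0, 0.09, 0], [0.1, -0.94, 0, 0.18, 0], [0.1, -0.94, -0.3, 0.25, 0], [0.1, -0.94, -0.7, 0.25, 0], [0.1, -0.94, -1, 0.25, 0], [0.1, -0.94, -1, 0.25, 0], [0.1, -0.94, -1, 0.25, -1], [0.1, -0.94, -1, 0.25, -1], [0.1, -0.94, -1, 0.25, -1], [0.1, -0.94, -1, 0.25, -1], [0.1, -0.94, -1, 0.25, -1]])

```text
time: 13.9
tool_pos: [0.5428, -0.0192, 0.0087]
tool_rot: [3.139, 0.001, 1.708]
contact_force: [0.2, 0.7, 6.3]
opening: 0.0215
grip_force: 12.0
```

Call:
jog_arm(plan=[[0, 0, 0.4, 0, -1], [0, 0, 1, 0, -1], [0, 0, 1, 0, -1], [0, 0, 1, 0, -1]])

```text
time: 14.3
tool_pos: [0.5427, -0.0194, 0.0887]
tool_rot: [3.139, 0.001, 1.708]
contact_force: [-1.1, 0.3, -0.4]
opening: 0.0216
grip_force: 12.0
```

```bash
python3 - <<'E'
from st import *
need(*case(-.014,-.024),.09,30.4)
t=snap('top')
for k in keys(t): print(*k)
E
```

```text
t 14.3 pos [ 0.5427 -0.0194  0.0887] yaw 97.9 F [-1.1  0.3 -0.4] open 0.0216 grip 12.0
need [-0.033  3.277  0.016] -0.7497743558890224
```

Call:
jog_arm(plan=[[0, 0.3, 0, -0.09, -1], [0, 0.5, 0, -0.18, -1], [0, 0.7, 0, -0.27, -1], [0, 0.8, 0, -0.36, -1], [0, 0.8, 0, -0.4, -1]])

```text
time: 14.85
tool_pos: [0.5408, 0.0459, 0.0857]
tool_rot: [-3.138, 0.001, 1.077]
contact_force: [-0.4, -0.6, -0.3]
opening: 0.0218
grip_force: 12.0
```

Call:
jog_arm(plan=[[0, 0.3, 0, -0.09, -1], [0, 0.5, 0, -0.18, -1], [0, 0.7, 0, -0.27, -1], [0, 0.8, 0, -0.35, -1]])

```text
time: 15.25
tool_pos: [0.5408, 0.1098, 0.0857]
tool_rot: [-3.14, 0.003, 0.525]
contact_force: [0.8, -0.1, -0.4]
opening: 0.022
grip_force: 12.0
```

Call:
jog_arm(plan=[[-0.02, 0.84, 0, 0, -1], [-0.02, 0.84, 0, 0, -1], [-0.02, 0.84, 0, 0, -1]])

```text
time: 15.55
tool_pos: [0.5391, 0.178, 0.0857]
tool_rot: [-3.14, 0.003, 0.533]
contact_force: [-0.2, 0.3, -0.9]
opening: 0.0218
grip_force: 12.0
```

Call:
jog_arm(plan=[[-0.02, 0.84, 0, 0, -1], [-0.02, 0.84, 0, 0, -1], [-0.02, 0.84, 0, 0, -1], [-0.02, 0.84, -0.4, 0, -1], [-0.02, 0.84, -0.7, 0, -1], [-0.02, 0.84, -0.9, 0, -1], [-0.02, 0.84, -0.92, 0, -1]])

```text
time: 16.25
tool_pos: [0.5378, 0.241, 0.0117]
tool_rot: [-3.141, 0.004, 0.529]
contact_force: [-0.8, -0.3, -0.6]
opening: 0.0218
grip_force: 12.0
```

Call:
jog_arm(plan=[[0, 0, 0, 0, -0.35], [0, 0, 0, 0, -0.35], [0, 0, 0, 0, -0.35], [0, 0, 0.2, 0, -0.35], [0, 0, 0.6, 0, -0.35], [0, 0, 1, 0, -0.3], [0, 0, 1, 0, -0.2], [0, 0, 1, 0, -0.2]])

```text
time: 17.05
tool_pos: [0.5393, 0.2432, 0.095]
tool_rot: [3.141, -0.002, 0.53]
contact_force: [-1.2, 0.0, -0.1]
opening: 0.0366
grip_force: 0.0
```

```bash
python3 - <<'E'
from st import *
t=snap('top')
for k in keys(t,box=(150,150,295,260)): print(*k)
need(.6312,.036,.09,76)
E
```

```text
t 17.1 pos [0.5393 0.2432 0.095 ] yaw 30.4 F [-1.2  0.  -0.1] open 0.0366 grip 0.0
[250.5 178. ] [0.6309 0.0361] 76.5 [47. 20.]
[184.5 201.3] [0.5356 0.2378] -144.2 [38. 20.]
need [ 1.149 -2.59  -0.063] 0.5068027961515529
```

Call:
jog_arm(plan=[[0.38, -0.86, 0, 0, 0], [0.38, -0.86, 0, 0, 0], [0.38, -0.86, 0, 0, 0]])

```text
time: 17.4
tool_pos: [0.5697, 0.1712, 0.0924]
tool_rot: [3.142, 0.002, 0.527]
contact_force: [-0.8, 0.7, -0.6]
opening: 0.0455
grip_force: 0.0
```

Call:
jog_arm(plan=[[0.38, -0.86, 0, 0.09, 0], [0.38, -0.86, 0, 0.18, 0], [0.38, -0.86, -0.08, 0.25, 0]])

```text
time: 17.7
tool_pos: [0.6008, 0.1029, 0.0869]
tool_rot: [3.141, 0.0, 0.925]
contact_force: [-0.3, 0.4, -0.1]
opening: 0.0458
grip_force: 0.0
```

Call:
jog_arm(plan=[[0.39, -0.86, 0, 0.09, 0], [0.39, -0.86, 0, 0.18, 0], [0.39, -0.86, -0.3, 0.25, 0], [0.39, -0.86, -0.7, 0.25, 0], [0.39, -0.86, -1, 0.25, 0], [0.39, -0.86, -1, 0.25, 0], [0.39, -0.86, -1, 0.25, -1], [0.39, -0.86, -1, 0.25, -1], [0.39, -0.86, -1, 0.25, -1], [0.39, -0.86, -1, 0.25, -1], [0.39, -0.86, -1, 0.25, -1]])

```text
time: 18.8
tool_pos: [0.6317, 0.0369, 0.0089]
tool_rot: [3.139, -0.001, 1.316]
contact_force: [0.3, 0.9, 5.5]
opening: 0.0215
grip_force: 12.0
```

Call:
jog_arm(plan=[[0, 0, 0.4, 0, -1], [0, 0, 1, 0, -1], [0, 0, 1, 0, -1], [0, 0, 1, 0, -1]])

```text
time: 19.2
tool_pos: [0.6316, 0.0367, 0.0891]
tool_rot: [3.138, -0.001, 1.316]
contact_force: [-1.0, -0.6, -1.2]
opening: 0.0213
grip_force: 12.0
```

```bash
python3 - <<'E'
from st import *
need(*case(-.014,-.072),.09,30.4)
t=snap('top')
for k in keys(t,box=(150,150,295,260)): print(*k)
E
```

```text
t 19.2 pos [0.6316 0.0367 0.0891] yaw 75.4 F [-1.  -0.6 -1.2] open 0.0213 grip 12.0
need [-0.841  2.059  0.012] -0.499740373051614
[183.9 199.5] [0.5409 0.2404] -150.1 [50. 21.]
[170.2 207.2] [0.5124 0.2801] -148.1 [48. 21.]
[156.5 213.7] [0.4878 0.3203] -149.1 [49. 21.]
```

Call:
jog_arm(plan=[[-0.1, 0.1, 0, -0.09, -1], [-0.2, 0.3, 0, -0.18, -1], [-0.28, 0.5, 0, -0.27, -1], [-0.28, 0.6, 0, -0.36, -1], [-0.28, 0.69, 0, -0.45, -1], [-0.28, 0.69, 0, -0.5, -1]])

```text
time: 19.85
tool_pos: [0.6072, 0.0929, 0.0856]
tool_rot: [-3.14, 0.003, 0.526]
contact_force: [-0.7, -0.7, -0.6]
opening: 0.0215
grip_force: 12.0
```

Call:
jog_arm(plan=[[-0.28, 0.69, 0, 0, -1], [-0.28, 0.69, 0, 0, -1], [-0.28, 0.69, 0, 0, -1]])

```text
time: 20.15
tool_pos: [0.5845, 0.1486, 0.0861]
tool_rot: [-3.14, 0.003, 0.533]
contact_force: [0.7, -0.5, -0.8]
opening: 0.0215
grip_force: 12.0
```

Call:
jog_arm(plan=[[-0.28, 0.68, 0, 0, -1], [-0.28, 0.68, 0, 0, -1], [-0.28, 0.68, 0, 0, -1], [-0.28, 0.68, -0.4, 0, -1], [-0.28, 0.68, -0.7, 0, -1], [-0.28, 0.68, -0.9, 0, -1], [-0.28, 0.68, -0.92, 0, -1]])

```text
time: 20.85
tool_pos: [0.5636, 0.1995, 0.012]
tool_rot: [-3.141, 0.003, 0.529]
contact_force: [0.4, -0.3, -0.3]
opening: 0.0217
grip_force: 12.0
```

Call:
jog_arm(plan=[[0, 0, 0, 0, -0.35], [0, 0, 0, 0, -0.35], [0, 0, 0, 0, -0.35], [0, 0, 0.2, 0, -0.35], [0, 0, 0.6, 0, -0.35], [0, 0, 1, 0, -0.3], [0, 0, 1, 0, -1], [0, 0, 1, 0, -1]])

```text
time: 21.65
tool_pos: [0.5642, 0.2016, 0.0952]
tool_rot: [3.141, -0.002, 0.53]
contact_force: [-0.3, 0.2, -0.9]
opening: 0.0202
grip_force: 0.0
```

Call:
jog_arm(plan=[[0.2, -0.9, 0, 0, -1], [0.2, -0.9, 0.5, 0, -1], [0.2, -0.9, 0.9, 0, -1], [0.2, -0.9, 0.9, 0, -1]])

```text
time: 22.05
tool_pos: [0.5819, 0.1288, 0.1696]
tool_rot: [3.139, -0.006, 0.529]
contact_force: [0.6, 0.2, 0.1]
opening: 0.0003
grip_force: 0.0
```

```bash
python3 - <<'E'
from st import *
t=snap('top')
for k in keys(t,box=(150,150,295,260)): print(*k)
cv2.imwrite('pics/t4.png',cv2.resize(t[140:260,110:270],(640,480),interpolation=cv2.INTER_CUBIC))
need(*case(.10,-.10),.20,30.4)
for x in (.1,.08): print(case(x,0))
E
```

```text
t 22.1 pos [0.5819 0.1288 0.1696] yaw 30.3 F [0.6 0.2 0.1] open 0.0003 grip 0.0
need [1.187 1.327 0.381] 0.0012458120483611562
[0.62625137 0.32120338]
[0.60900109 0.3110827 ]
```

View pics/t4.png

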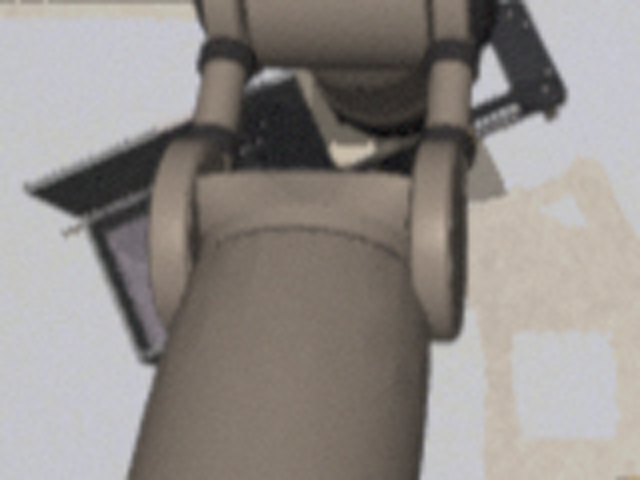

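The arm hides the tray from above, but the fingers are clear of it. Now I'll go over the lid and behind it.

Call:
jog_arm(plan=[[0, 0, 0.5, 0, -1], [0, 0, 0.7, 0, -1], [0.19, 0.8, 0.7, 0, -1], [0.19, 0.8, 0.7, 0, -1], [0.19, 0.8, 0.7, 0, -1]])

```text
time: 22.6
tool_pos: [0.5939, 0.1959, 0.2194]
tool_rot: [-3.14, 0.004, 0.534]
contact_force: [-0.3, -0.1, -0.1]
opening: 0.0003
grip_force: 0.0
```

Call:
jog_arm(plan=[[0.19, 0.8, 0, 0, -1], [0.19, 0.8, 0, 0, -1], [0.19, 0.8, 0, 0, -1]])

```text
time: 22.9
tool_pos: [0.6093, 0.2588, 0.2196]
tool_rot: [-3.141, 0.003, 0.533]
contact_force: [-0.1, 0.5, 0.4]
opening: 0.0003
grip_force: 0.0
```

Call:
jog_arm(plan=[[0.19, 0.8, 0, 0, -1], [0.19, 0.8, 0, 0, -1], [0.19, 0.8, 0, 0, -1], [0.19, 0.8, 0, 0, -1]])

```text
time: 23.3
tool_pos: [0.6251, 0.3198, 0.2209]
tool_rot: [3.141, 0.002, 0.53]
contact_force: [-0.5, -1.3, 0.5]
opening: 0.0004
grip_force: 0.0
```

```bash
python3 - <<'E'
from st import *
need(*case(.1,0),.136,30.4)
im=snap('side');cv2.imwrite('pics/s5.png',cv2.resize(im[70:190,140:310],(680,480),interpolation=cv2.INTER_CUBIC))
p0=s['tool_pos']
for th in np.arange(1.5,-.01,-.15):
    r=.105-.015*th/1.5
    tx=.06-r*np.cos(th)+.006*np.sin(th)+.0095;tz=.046+r*np.sin(th)+.006*np.cos(th)
    print(round(th,2),((np.r_[case(tx,0),tz]-np.r_[case(.1,0),.136])/.08).round(2))
E
```

```text
t 23.3 pos [0.6251 0.3198 0.2209] yaw 30.4 F [-0.5 -1.3  0.5] open 0.0004 grip 0.0
need [ 0.015  0.017 -1.061] 0.0005471540781516953
1.5 [-0.33 -0.2   0.  ]
1.35 [-0.48 -0.28  0.01]
1.2 [-0.63 -0.37 -0.01]
1.05 [-0.78 -0.46 -0.06]
0.9 [-0.92 -0.54 -0.14]
0.75 [-1.05 -0.62 -0.24]
0.6 [-1.17 -0.69 -0.36]
0.45 [-1.28 -0.75 -0.51]
0.3 [-1.36 -0.8  -0.68]
0.15 [-1.42 -0.83 -0.86]
0.0 [-1.46 -0.86 -1.05]
```

View pics/s5.png

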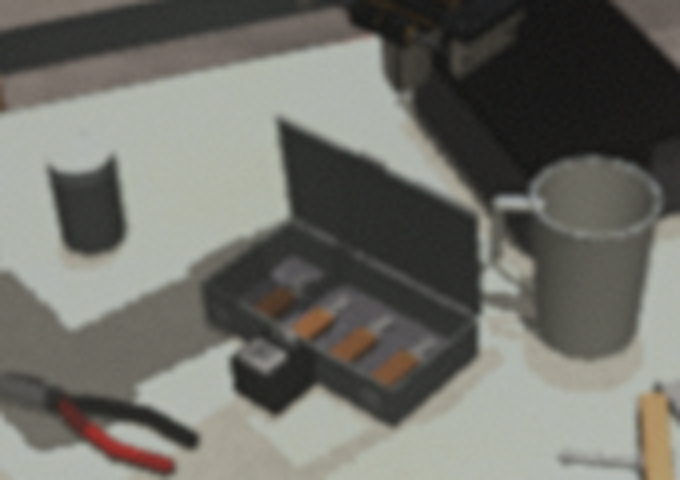

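The four keys lie flat in the tray and the lid is open. I'll push the lid down along its arc.

Call:
jog_arm(plan=[[0, 0, -0.4, 0, -1], [0, 0, -0.8, 0, -1], [0, 0, -1, 0, -1], [0, 0, -1, 0, -1]])

```text
time: 23.75
tool_pos: [0.6239, 0.319, 0.139]
tool_rot: [-3.141, 0.006, 0.528]
contact_force: [-0.3, 0.1, -0.5]
opening: 0.0002
grip_force: 0.0
```

Call:
jog_arm(plan=[[-0.2, -0.12, -0.05, 0, -1], [-0.33, -0.2, -0.05, 0, -1], [-0.4, -0.24, -0.05, 0, -1], [-0.48, -0.28, -0.05, 0, -1], [-0.56, -0.33, -0.05, 0, -1], [-0.63, -0.37, -0.06, 0, -1], [-0.71, -0.42, -0.08, 0, -1], [-0.78, -0.46, -0.11, 0, -1], [-0.85, -0.5, -0.15, 0, -1], [-0.92, -0.54, -0.19, 0, -1]])

```text
time: 24.75
tool_pos: [0.5513, 0.2781, 0.1265]
tool_rot: [3.142, -0.0, 0.53]
contact_force: [3.3, 1.0, 0.4]
opening: 0.0004
grip_force: 1.0
```

```bash
python3 - <<'E'
from st import *
im=snap('side');cv2.imwrite('pics/s6.png',cv2.resize(im[70:190,140:310],(680,480),interpolation=cv2.INTER_CUBIC))
E
```

```text
t 24.8 pos [0.5513 0.2781 0.1265] yaw 30.4 F [3.3 1.  0.4] open 0.0004 grip 1.0
```

View pics/s6.png

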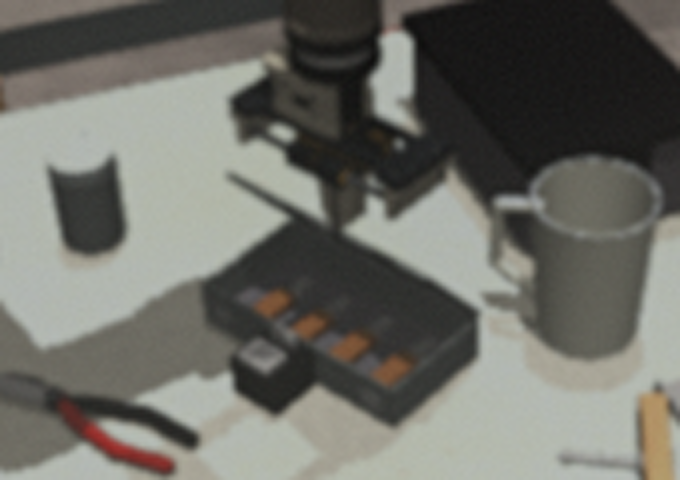

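The lid follows the fingers, now about half shut. I'll continue down.

Call:
jog_arm(plan=[[-0.07, -0.04, -0.05, 0, -1], [-0.13, -0.08, -0.1, 0, -1], [-0.19, -0.12, -0.16, 0, -1], [-0.25, -0.15, -0.22, 0, -1], [-0.31, -0.18, -0.3, 0, -1], [-0.36, -0.21, -0.37, 0, -1], [-0.4, -0.24, -0.46, 0, -1], [-0.44, -0.26, -0.54, 0, -1], [-0.47, -0.28, -0.63, 0, -1], [-0.5, -0.29, -0.72, 0, -1], [-0.52, -0.31, -0.8, 0, -1], [-0.52, -0.31, -0.84, 0, -1]])

```text
time: 26.0
tool_pos: [0.5096, 0.2533, 0.0595]
tool_rot: [-3.141, 0.001, 0.53]
contact_force: [-4.1, -0.8, 17.1]
opening: 0.0005
grip_force: 8.3
```

Call:
jog_arm(plan=[[0, 0, -0.03, 0, -1], [0, 0, -0.06, 0, -1], [0, 0, -0.08, 0, -1], [0, 0, -0.08, 0, -1]])

```text
time: 26.4
tool_pos: [0.5091, 0.2531, 0.0526]
tool_rot: [-3.141, 0.002, 0.53]
contact_force: [-0.4, -0.9, 2.7]
opening: 0.0009
grip_force: 1.3
```

```bash
python3 - <<'E'
from st import *
d=CR.T@(s['tool_pos'][:2]-C0);print(d)
E
```

```text
t 26.4 pos [0.5091 0.2531 0.0526] yaw 30.4 F [-0.4 -0.9  2.7] open 0.0009 grip 1.3
[-0.0354865   0.00049445]
```

The force reached 17 N and dropped to 2.7 N at 52.6 mm, which looks like a snap. I'll press slightly more, lift, and check.

Call:
jog_arm(plan=[[-0.06, -0.03, -0.01, 0, -1], [-0.06, -0.03, -0.03, 0, -1], [-0.06, -0.03, -0.03, 0, -1]])

```text
time: 26.7
tool_pos: [0.505, 0.251, 0.0512]
tool_rot: [3.141, 0.0, 0.53]
contact_force: [-1.4, -0.4, 7.5]
opening: 0.0003
grip_force: 4.4
```

Call:
jog_arm(plan=[[0, 0, 0.2, 0, -1], [0, 0, 0.6, 0, -1], [0, -0.5, 1, 0, -1], [-0.5, -1, 1, 0, -1], [-0.5, -1, 1, 0, -1], [-0.5, -1, 1, 0, 0]])

```text
time: 27.3
tool_pos: [0.4639, 0.1702, 0.1305]
tool_rot: [-3.141, 0.002, 0.529]
contact_force: [0.4, 0.3, 1.0]
opening: 0.0047
grip_force: 0.0
```

Call:
jog_arm(plan=[[0, -1, 0, -0.09, 0.4], [0, -1, 0, -0.18, 0.4], [0, -1, 0, -0.24, 0.4], [0, -1, 0, -0.24, 0.4]])

```text
time: 27.7
tool_pos: [0.4661, 0.0911, 0.1303]
tool_rot: [-3.141, 0.0, 0.151]
contact_force: [0.9, -0.3, 0.2]
opening: 0.0358
grip_force: 0.0
```

```bash
python3 - <<'E'
from st import *
im=snap('side');cv2.imwrite('pics/s7.png',cv2.resize(im[70:190,140:310],(680,480),interpolation=cv2.INTER_CUBIC))
E
```

```text
t 27.7 pos [0.4661 0.0911 0.1303] yaw 8.7 F [ 0.9 -0.3  0.2] open 0.0358 grip 0.0
```

View pics/s7.png

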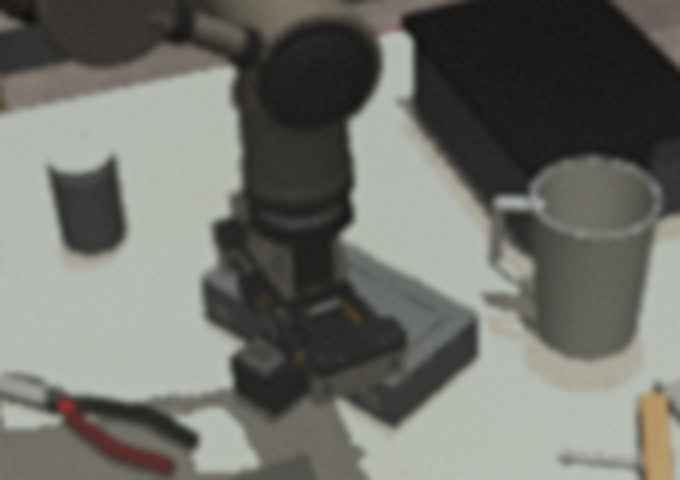

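The lid lies shut and flat. Now the padlocks, which I'll measure again first.

```bash
cat >> m.py <<'E'
def locks(im):
    h=hsv(im);m=(h[...,0]>16)&(h[...,0]<35)&(h[...,1]>95);b=np.zeros(m.shape,bool);b[220:300,255:370]=1
    for k in blobs(m&b,15,300):
        c=max(cv2.findContours(k.astype(np.uint8),cv2.RETR_EXTERNAL,cv2.CHAIN_APPROX_NONE)[0],key=len)
        f=np.zeros(k.shape,np.uint8);cv2.fillConvexPoly(f,cv2.convexHull(c),1)
        w=onz('top',np.argwhere(f)[:,::-1],.027);q=w.mean(0);ev,V=np.linalg.eigh(np.cov((w-q)[:,:2].T));a=V[:,1]
        print('lock',q[:2].round(4),'yaw',((np.degrees(np.arctan2(a[1],a[0]))-90+90)%180-90).round(1),(1000*np.sqrt(12*ev)).round(0))
E
python3 - <<'E'
from st import *
locks(cv2.imread('pics/top0raw.png'));print();locks(snap('top'))
print('pot',onz('top',[[305.8,212.5]],.045))
need(.4585,-.0898,.09,-24)
a=np.radians(-21.76);R=np.array([[np.cos(a),-np.sin(a)],[np.sin(a),np.cos(a)]])
for y in(.1425,.0475,-.0475):print([(np.array([.5894,-.2801])+R@[x,y]).round(4).tolist() for x in(-.1,-.042)])
E
```

```text
t 27.8 pos [0.466  0.0915 0.1303] yaw 8.9 F [-0.3 -0.  -1. ] open 0.0401 grip 0.0
lock [ 0.4596 -0.0899] yaw -22.3 [23. 49.]
lock [ 0.3978 -0.1984] yaw -41.3 [18. 46.]
lock [ 0.364  -0.0414] yaw 11.2 [24. 28.]
lock [ 0.353  -0.2903] yaw -63.0 [20. 48.]

lock [ 0.4596 -0.0899] yaw -22.3 [23. 49.]
lock [ 0.3982 -0.1983] yaw -40.6 [18. 46.]
lock [ 0.3641 -0.0413] yaw 6.7 [24. 28.]
lock [ 0.3534 -0.2897] yaw -64.6 [20. 47.]
pot [[ 0.52896633 -0.14419299  0.045     ]]
need [-0.093 -2.267 -0.504] -0.36549486358720173
[[0.5494, -0.1107], [0.6032, -0.1322]]
[[0.5141, -0.1989], [0.568, -0.2204]]
[[0.4789, -0.2871], [0.5328, -0.3086]]
```

Call:
jog_arm(plan=[[-0.03, -0.76, 0, -0.09, 0.55], [-0.03, -0.76, 0, -0.18, 0.55], [-0.03, -0.76, 0, -0.18, 0.55]])

```text
time: 28.1
tool_pos: [0.4633, 0.0299, 0.1306]
tool_rot: [3.141, 0.0, -0.13]
contact_force: [0.6, 0.4, -1.2]
opening: 0.0675
grip_force: 0.0
```

Call:
jog_arm(plan=[[-0.03, -0.76, 0, -0.09, 0.55], [-0.03, -0.76, 0, -0.18, 0.55], [-0.03, -0.76, 0, -0.18, 0.55]])

```text
time: 28.4
tool_pos: [0.4609, -0.0305, 0.1307]
tool_rot: [-3.141, -0.0, -0.41]
contact_force: [-0.1, 0.6, 0.5]
opening: 0.071
grip_force: 0.0
```

Call:
jog_arm(plan=[[-0.03, -0.75, 0, 0, 0.55], [-0.03, -0.75, 0, 0, 0.55], [-0.03, -0.75, -0.3, 0, 0.55], [-0.03, -0.75, -0.55, 0, 0.55], [-0.03, -0.75, -0.55, 0, 0.55]])

```text
time: 28.9
tool_pos: [0.4567, -0.0884, 0.0847]
tool_rot: [-3.141, 0.005, -0.406]
contact_force: [0.6, 0.1, -1.2]
opening: 0.0707
grip_force: 0.0
```

Call:
jog_arm(plan=[[0, 0, -0.4, 0, 0.55], [0, 0, -0.8, 0, 0.55], [0, 0, -1, 0, 0.55], [0, 0, -1, 0, 0.55], [0, 0, -1, 0, -1], [0, 0, -1, 0, -1], [0, 0, -1, 0, -1], [0, 0, -1, 0, -1], [0, 0, -1, 0, -1]], squeeze=30)

```text
time: 29.8
tool_pos: [0.459, -0.0903, 0.008]
tool_rot: [-3.141, -0.002, -0.412]
contact_force: [0.5, 4.6, 8.2]
opening: 0.0495
grip_force: 30.0
```

Call:
jog_arm(plan=[[0, 0, 0.4, 0, -1], [0, 0, 0.9, 0, -1], [0, 0, 0.9, 0, -1], [0, 0, 0.9, 0, -1]])

```text
time: 30.2
tool_pos: [0.4583, -0.0906, 0.0794]
tool_rot: [3.142, -0.002, -0.412]
contact_force: [-0.3, 0.2, -3.2]
opening: 0.0497
grip_force: 30.0
```

```bash
python3 - <<'E'
from st import *
need(.5494,-.1107,.174,-21.8)
E
```

```text
t 30.2 pos [ 0.4583 -0.0906  0.0794] yaw -23.6 F [-0.3  0.2 -3.2] open 0.0497 grip 30.0
need [ 1.139 -0.251  1.183] 0.02014535697227144
```

Call:
jog_arm(plan=[[0, 0, 0.5, 0.02, -1], [0, 0, 0.9, 0.02, -1], [0.3, -0.05, 0.9, 0.02, -1], [0.57, -0.12, 0.9, 0.02, -1], [0.57, -0.12, 0.9, 0.02, -1]])

```text
time: 30.7
tool_pos: [0.5051, -0.1006, 0.1493]
tool_rot: [3.141, 0.0, -0.381]
contact_force: [-0.6, 0.3, -3.1]
opening: 0.0497
grip_force: 30.0
```

Call:
jog_arm(plan=[[0.2, -0.05, 0.3, 0, -1], [0.4, -0.1, 0.3, 0, -1], [0.57, -0.13, 0.3, 0, -1], [0.57, -0.13, 0.3, 0, -1], [0.57, -0.13, 0.3, 0, -1]])

```text
time: 31.2
tool_pos: [0.5478, -0.1101, 0.173]
tool_rot: [3.141, 0.004, -0.381]
contact_force: [-0.6, -0.1, -3.8]
opening: 0.0501
grip_force: 30.0
```

```bash
python3 - <<'E'
from st import *
need(.5494,-.1107,.176,-21.8)
need(.6032,-.1322,.176,-21.8)
for n in('top','side'):
    im=snap(n); u=proj(n,[.5494,-.1107,.2])[0].astype(int);c=im[u[1]-32:u[1]+32,u[0]-50:u[0]+50]
    cv2.imwrite(f'pics/z_{n}.png',cv2.resize(c,(600,384),interpolation=cv2.INTER_CUBIC))
a=[cv2.imread(f'pics/z_{n}.png') for n in('top','side')]
cv2.imwrite('pics/z.png',cv2.resize(np.vstack(a),(469,600)))
E
```

```text
t 31.2 pos [ 0.5478 -0.1101  0.173 ] yaw -21.8 F [-0.6 -0.1 -3.8] open 0.0501 grip 30.0
need [ 0.02  -0.008  0.037] 0.00019138013355536208
need [ 0.692 -0.277  0.037] 0.00019138013355536208
```

View pics/z.png

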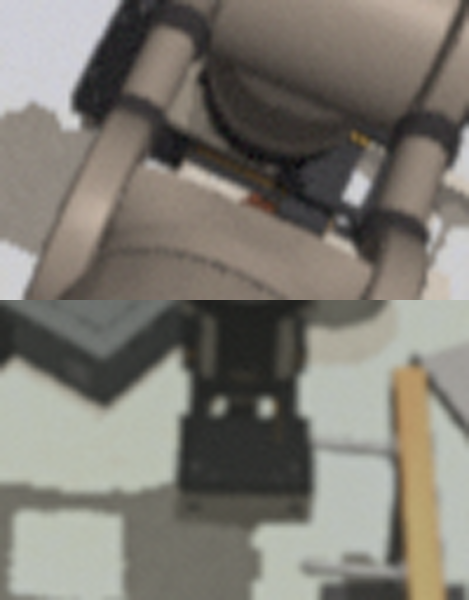

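The gripper hides the padlock itself, but it is lined up with the left-hand peg and in front of its tip. I'll advance slowly and watch the force.

Call:
jog_arm(plan=[[0, 0, 0.03, 0, -1], [0.1, -0.04, 0.03, 0, -1], [0.2, -0.08, 0.03, 0, -1], [0.3, -0.12, 0.03, 0, -1], [0.4, -0.16, 0.03, 0, -1], [0.4, -0.16, 0.03, 0, -1]])

```text
time: 31.9
tool_pos: [0.5824, -0.1239, 0.1768]
tool_rot: [3.141, -0.0, -0.381]
contact_force: [0.5, 0.4, -2.4]
opening: 0.0495
grip_force: 30.0
```

Call:
jog_arm(plan=[[0.1, -0.04, 0, 0, -1], [0.2, -0.08, 0, 0, -1], [0.29, -0.12, 0, 0, -1], [0.29, -0.12, 0, 0, -1]])

```text
time: 32.3
tool_pos: [0.6055, -0.1334, 0.177]
tool_rot: [3.141, -0.001, -0.381]
contact_force: [-0.4, -0.2, -3.7]
opening: 0.0497
grip_force: 30.0
```

Call:
jog_arm(plan=[[0, 0, -0.05, 0, -1], [0, 0, -0.1, 0, -1], [0, 0, -0.12, 0, -1], [0, 0, -0.12, 0, -1]])

```text
time: 32.7
tool_pos: [0.6041, -0.1327, 0.1671]
tool_rot: [3.141, 0.001, -0.381]
contact_force: [0.2, -0.0, -2.7]
opening: 0.05
grip_force: 30.0
```

Call:
jog_arm(plan=[[0, 0, -0.02, 0, -1], [0, 0, -0.04, 0, -1], [0, 0, -0.04, 0, -1]])

```text
time: 33.0
tool_pos: [0.6048, -0.133, 0.1659]
tool_rot: [3.141, -0.002, -0.381]
contact_force: [-2.3, 0.9, 4.7]
opening: 0.0497
grip_force: 30.0
```

Call:
jog_arm(plan=[[0, 0, -0.02, 0, -1], [0, 0, -0.03, 0, -1], [0, 0, -0.03, 0, -1]])

```text
time: 33.3
tool_pos: [0.605, -0.1331, 0.1655]
tool_rot: [3.141, -0.004, -0.381]
contact_force: [-5.9, 0.9, 15.3]
opening: 0.0498
grip_force: 30.0
```

It seats at TCP z of about 0.166, so the eye is at about 0.2125, the peg's height. I'll release and back out along the peg.

Call:
jog_arm(plan=[[0, 0, 0.04, 0, -1], [0, 0, 0.04, 0, -1], [0, 0, 0.04, 0, 0.45], [0, 0, 0.04, 0, 0.45], [0, 0, 0.04, 0, 0.45], [0, 0, 0.04, 0, 0.45], [-0.2, 0.08, 0.04, 0, 0.45], [-0.5, 0.2, 0.04, 0, 0.45], [-0.9, 0.36, 0.04, 0, 0.45], [-0.9, 0.36, 0.04, 0, 0.45]])

```text
time: 34.3
tool_pos: [0.5287, -0.1023, 0.1646]
tool_rot: [3.141, 0.005, -0.38]
contact_force: [0.3, 0.2, -0.1]
opening: 0.0665
grip_force: 0.0
```

```bash
python3 - <<'E'
from st import *
need(.396,-.1995,.1,-40.5);locks(snap('top'))
im=snap('side');h=hsv(im);m=(h[...,0]>12)&(h[...,0]<35)&(h[...,1]>90)
u=proj('side',[.6032,-.1322,.172])[0];print(u)   # expected body centre when hung
x,y=u.astype(int);print(m[y-12:y+12,x-14:x+14].astype(int).sum(),np.argwhere(m[y-14:y+14,x-14:x+10]).mean(0)[::-1]+[x-14,y-14])
E
```

```text
t 34.3 pos [ 0.5287 -0.1023  0.1646] yaw -21.8 F [ 0.3  0.2 -0.1] open 0.0665 grip 0.0
need [-1.659 -1.215 -0.808] -0.2079466225777272
lock [ 0.353  -0.2903] yaw -63.0 [20. 48.]
[287.32442317 194.13809754]
67 [288.50746269 194.88059701]
```

Brass shows at the expected hanging spot (288.5,194.9 against a predicted 287.3,194.1). Next is lock 2.

Call:
jog_arm(plan=[[-0.4, -0.1, 0, 0, 0.5], [-0.84, -0.6, 0, -0.09, 0.5], [-0.84, -0.6, 0, -0.18, 0.5], [-0.84, -0.6, 0, -0.21, 0.5]])

```text
time: 34.8
tool_pos: [0.4658, -0.1541, 0.1655]
tool_rot: [-3.141, -0.002, -0.718]
contact_force: [0.7, -0.1, 0.2]
opening: 0.0689
grip_force: 0.0
```

Call:
jog_arm(plan=[[-0.84, -0.6, 0, 0, 0.5], [-0.84, -0.6, -0.4, 0, 0.5], [-0.84, -0.6, -0.9, 0, 0.5], [-0.84, -0.6, -0.9, 0, 0.5], [-0.84, -0.6, -0.9, 0, 0.5], [-0.84, -0.6, -0.9, 0, 0.5]])

```text
time: 35.4
tool_pos: [0.3999, -0.2009, 0.0947]
tool_rot: [-3.141, -0.003, -0.71]
contact_force: [-0.4, 0.6, -0.3]
opening: 0.0687
grip_force: 0.0
```

```bash
python3 - <<'E'
from st import *
need(.3965,-.1995,.0065,-40.5)
E
```

```text
t 35.4 pos [ 0.3999 -0.2009  0.0947] yaw -40.7 F [-0.4  0.6 -0.3] open 0.0687 grip 0.0
need [-0.043  0.017 -1.102] 0.0019525882006307584
```

Call:
jog_arm(plan=[[-0.04, 0.02, -0.2, 0, 0.55], [-0.04, 0.02, -0.2, 0, 0.55]])

```text
time: 35.6
tool_pos: [0.3952, -0.1981, 0.0775]
tool_rot: [3.142, -0.0, -0.71]
contact_force: [-0.7, 0.4, -0.1]
opening: 0.071
grip_force: 0.0
```

Call:
jog_arm(plan=[[0, 0, -0.4, 0, 0.55], [0, 0, -0.8, 0, 0.55], [0, 0, -0.89, 0, 0.55], [0, 0, -0.89, 0, 0.55], [0, 0, -0.89, 0, -1], [0, 0, -0.89, 0, -1], [0, 0, -0.89, 0, -1], [0, 0, -0.89, 0, -1], [0, 0, -0.89, 0, -1]])

```text
time: 36.5
tool_pos: [0.3956, -0.199, 0.0071]
tool_rot: [3.142, -0.002, -0.71]
contact_force: [-1.1, -1.3, 7.7]
opening: 0.0507
grip_force: 29.4
```

Call:
jog_arm(plan=[[0, 0, 0.5, 0, -1], [0, 0, 1, 0, -1], [0, 0, 1, 0, -1], [0, 0, 1, 0, -1]])

```text
time: 36.9
tool_pos: [0.3951, -0.1986, 0.0866]
tool_rot: [-3.141, -0.002, -0.711]
contact_force: [-0.5, -0.2, -2.9]
opening: 0.0516
grip_force: 29.3
```

```bash
python3 - <<'E'
from st import *
need(.5141,-.1989,.175,-21.8)
E
```

```text
t 36.9 pos [ 0.3951 -0.1986  0.0866] yaw -40.7 F [-0.5 -0.2 -2.9] open 0.0516 grip 29.3
need [ 1.487 -0.004  1.105] 0.21026393602843269
```

Call:
jog_arm(plan=[[0, 0, 0.5, 0.07, -1], [0, 0, 0.9, 0.14, -1], [0.4, 0, 0.9, 0.21, -1], [0.74, 0, 0.9, 0.21, -1], [0.74, 0, 0.9, 0.21, -1]])

```text
time: 37.4
tool_pos: [0.456, -0.1983, 0.1565]
tool_rot: [-3.141, 0.0, -0.38]
contact_force: [-0.9, 0.0, -3.1]
opening: 0.0517
grip_force: 29.3
```

Call:
jog_arm(plan=[[0.2, 0, 0.21, 0, -1], [0.4, 0, 0.21, 0, -1], [0.74, 0, 0.21, 0, -1], [0.74, 0, 0.21, 0, -1], [0.74, 0, 0.21, 0, -1], [0.74, 0, 0.21, 0, -1]])

```text
time: 38.0
tool_pos: [0.5118, -0.1981, 0.1736]
tool_rot: [-3.142, 0.003, -0.381]
contact_force: [-0.3, 0.5, -1.4]
opening: 0.0518
grip_force: 29.3
```

```bash
python3 - <<'E'
from st import *
need(.5141,-.1989,.175,-21.8)
need(.568,-.2204,.175,-21.8)
E
```

```text
t 38.0 pos [ 0.5118 -0.1981  0.1736] yaw -21.8 F [-0.3  0.5 -1.4] open 0.0518 grip 29.3
need [ 0.029 -0.01   0.018] 0.0003964306919344709
need [ 0.702 -0.278  0.018] 0.0003964306919344709
```

Call:
jog_arm(plan=[[0, 0, 0.02, 0, -1], [0.1, -0.04, 0.02, 0, -1], [0.2, -0.08, 0.02, 0, -1], [0.3, -0.12, 0.02, 0, -1], [0.4, -0.16, 0.02, 0, -1], [0.4, -0.16, 0.02, 0, -1]])

```text
time: 38.6
tool_pos: [0.5464, -0.2118, 0.176]
tool_rot: [3.141, -0.0, -0.381]
contact_force: [0.1, 0.5, -2.6]
opening: 0.0512
grip_force: 29.3
```

Call:
jog_arm(plan=[[0.1, -0.04, 0, 0, -1], [0.2, -0.08, 0, 0, -1], [0.29, -0.12, 0, 0, -1], [0.29, -0.12, 0, 0, -1]])

```text
time: 39.0
tool_pos: [0.5694, -0.2214, 0.1762]
tool_rot: [3.141, -0.001, -0.381]
contact_force: [1.0, 0.0, -2.1]
opening: 0.0512
grip_force: 29.3
```

Call:
jog_arm(plan=[[0, 0, -0.05, 0, -1], [0, 0, -0.1, 0, -1], [0, 0, -0.14, 0, -1], [0, 0, -0.14, 0, -1]])

```text
time: 39.4
tool_pos: [0.5683, -0.2208, 0.1652]
tool_rot: [3.141, 0.0, -0.381]
contact_force: [-1.3, 0.1, -0.1]
opening: 0.0515
grip_force: 29.4
```

Call:
jog_arm(plan=[[0, 0, -0.02, 0, -1], [0, 0, -0.02, 0, -1]])

```text
time: 39.6
tool_pos: [0.5687, -0.221, 0.1649]
tool_rot: [3.141, -0.002, -0.381]
contact_force: [-2.5, 1.2, 5.6]
opening: 0.0516
grip_force: 29.5
```

Call:
jog_arm(plan=[[0, 0, 0.01, 0, -1], [0, 0, 0.01, 0, 0.45], [0, 0, 0.01, 0, 0.45], [0, 0, 0.01, 0, 0.45], [0, 0, 0.01, 0, 0.45], [-0.2, 0.08, 0.01, 0, 0.45], [-0.5, 0.2, 0.01, 0, 0.45], [-0.9, 0.36, 0.01, 0, 0.45], [-0.9, 0.36, 0.01, 0, 0.45]])

```text
time: 40.5
tool_pos: [0.4929, -0.1901, 0.1638]
tool_rot: [-3.141, 0.005, -0.381]
contact_force: [-0.2, 0.2, -0.5]
opening: 0.0669
grip_force: 0.0
```

```bash
python3 - <<'E'
from st import *
locks(snap('top'))
im=snap('side');h=hsv(im);m=(h[...,0]>12)&(h[...,0]<35)&(h[...,1]>90)
for P in([.6032,-.1322,.172],[.568,-.2204,.172]):
    u=proj('side',P)[0];x,y=u.astype(int);q=m[y-14:y+14,x-14:x+10];print(u,q.sum(),np.argwhere(q).mean(0)[::-1]+[x-14,y-14])
E
```

```text
t 40.5 pos [ 0.4929 -0.1901  0.1638] yaw -21.8 F [-0.2  0.2 -0.5] open 0.0669 grip 0.0
lock [ 0.3633 -0.0414] yaw 24.2 [26. 27.]
[287.32442317 194.13809754] 68 [288.45588235 195.11764706]
[288.58648214 220.64325997] 98 [290.58163265 221.48979592]
```

Lock 2 hangs, and lock 3 is next.

Call:
jog_arm(plan=[[-0.4, -0.1, 0, 0, 0.55], [-0.9, -0.6, 0, -0.09, 0.55], [-0.9, -0.6, 0, -0.18, 0.55], [-0.9, -0.6, 0, -0.24, 0.55]])

```text
time: 41.0
tool_pos: [0.4247, -0.2423, 0.1647]
tool_rot: [3.141, -0.002, -0.766]
contact_force: [0.4, -0.0, 1.5]
opening: 0.0712
grip_force: 0.0
```

Call:
jog_arm(plan=[[-0.9, -0.62, 0, -0.09, 0.55], [-0.9, -0.62, -0.4, -0.18, 0.55], [-0.9, -0.62, -0.9, -0.23, 0.55], [-0.9, -0.62, -0.9, -0.23, 0.55], [-0.9, -0.62, -0.9, -0.23, 0.55], [-0.9, -0.62, -0.9, -0.23, 0.55]])

```text
time: 41.6
tool_pos: [0.3542, -0.2906, 0.0939]
tool_rot: [-3.141, -0.003, -1.116]
contact_force: [1.0, 0.4, 0.9]
opening: 0.0712
grip_force: 0.0
```

```bash
python3 - <<'E'
from st import *
need(.3512,-.289,.0065,-64)
E
```

```text
t 41.6 pos [ 0.3542 -0.2906  0.0939] yaw -64.0 F [1.  0.4 0.9] open 0.0712 grip 0.0
need [-0.037  0.02  -1.093] -0.0003741978745504563
```

Call:
jog_arm(plan=[[-0.03, 0.02, -0.2, 0, 0.55], [-0.03, 0.02, -0.2, 0, 0.55]])

```text
time: 41.8
tool_pos: [0.3506, -0.2877, 0.0768]
tool_rot: [3.142, -0.0, -1.117]
contact_force: [0.0, 0.2, 0.2]
opening: 0.0707
grip_force: 0.0
```

Call:
jog_arm(plan=[[0, 0, -0.4, 0, 0.55], [0, 0, -0.8, 0, 0.55], [0, 0, -0.88, 0, 0.55], [0, 0, -0.88, 0, 0.55], [0, 0, -0.88, 0, -1], [0, 0, -0.88, 0, -1], [0, 0, -0.88, 0, -1], [0, 0, -0.88, 0, -1], [0, 0, -0.88, 0, -1]])

```text
time: 42.7
tool_pos: [0.3504, -0.2887, 0.0071]
tool_rot: [-3.141, -0.002, -1.119]
contact_force: [-1.8, 0.1, 6.4]
opening: 0.051
grip_force: 29.6
```

Call:
jog_arm(plan=[[0, 0, 0.5, 0, -1], [0, 0, 1, 0, -1], [0, 0, 1, 0, -1], [0, 0, 1, 0, -1]])

```text
time: 43.1
tool_pos: [0.3503, -0.2883, 0.0867]
tool_rot: [-3.141, -0.002, -1.119]
contact_force: [-0.5, 0.1, -3.0]
opening: 0.0507
grip_force: 29.5
```

```bash
python3 - <<'E'
from st import *
need(.4789,-.2871,.175,-21.8)
E
```

```text
t 43.1 pos [ 0.3503 -0.2883  0.0867] yaw -64.1 F [-0.5  0.1 -3. ] open 0.0507 grip 29.5
need [1.608 0.015 1.104] 0.4702373645138449
```

Call:
jog_arm(plan=[[0, 0, 0.5, 0.09, -1], [0, 0, 0.9, 0.18, -1], [0.4, 0, 0.9, 0.27, -1], [0.8, 0, 0.9, 0.36, -1], [0.8, 0, 0.9, 0.45, -1], [0.8, 0, 0.9, 0.47, -1]])

```text
time: 43.7
tool_pos: [0.414, -0.2871, 0.1558]
tool_rot: [-3.14, 0.004, -0.375]
contact_force: [0.1, 0.2, -2.4]
opening: 0.0512
grip_force: 29.5
```

Call:
jog_arm(plan=[[0.2, 0, 0.21, 0, -1], [0.4, 0, 0.21, 0, -1], [0.8, 0.01, 0.21, 0, -1], [0.8, 0.01, 0.21, 0, -1], [0.8, 0.01, 0.21, 0, -1], [0.8, 0.01, 0.21, 0, -1]])

```text
time: 44.3
tool_pos: [0.4769, -0.2868, 0.1734]
tool_rot: [-3.141, 0.003, -0.381]
contact_force: [0.1, -0.0, -2.1]
opening: 0.051
grip_force: 29.5
```

```bash
python3 - <<'E'
from st import *
need(.4789,-.2871,.175,-21.8)
need(.5328,-.3086,.175,-21.8)
E
```

```text
t 44.3 pos [ 0.4769 -0.2868  0.1734] yaw -21.8 F [ 0.1 -0.  -2.1] open 0.051 grip 29.5
need [ 0.025 -0.004  0.02 ] 0.0002807864656590356
need [ 0.698 -0.273  0.02 ] 0.0002807864656590356
```

Call:
jog_arm(plan=[[0, 0, 0.02, 0, -1], [0.1, -0.04, 0.02, 0, -1], [0.2, -0.08, 0.02, 0, -1], [0.3, -0.12, 0.02, 0, -1], [0.4, -0.16, 0.02, 0, -1], [0.4, -0.16, 0.02, 0, -1]])

```text
time: 44.9
tool_pos: [0.5112, -0.3006, 0.1761]
tool_rot: [3.141, -0.001, -0.381]
contact_force: [-0.3, -0.1, -2.8]
opening: 0.0506
grip_force: 29.5
```

Call:
jog_arm(plan=[[0.1, -0.04, 0, 0, -1], [0.2, -0.08, 0, 0, -1], [0.29, -0.12, 0, 0, -1], [0.29, -0.12, 0, 0, -1]])

```text
time: 45.3
tool_pos: [0.5343, -0.3101, 0.1762]
tool_rot: [3.141, -0.001, -0.381]
contact_force: [-0.8, 0.5, -2.4]
opening: 0.0507
grip_force: 29.5
```

Call:
jog_arm(plan=[[0, 0, -0.05, 0, -1], [0, 0, -0.1, 0, -1], [0, 0, -0.15, 0, -1], [0, 0, -0.15, 0, -1]])

```text
time: 45.7
tool_pos: [0.5332, -0.3097, 0.165]
tool_rot: [3.141, -0.001, -0.381]
contact_force: [-1.2, 1.0, 2.5]
opening: 0.051
grip_force: 29.6
```

Lock 3 is seated. I'll release it, back out, and move well clear for a final look.

Call:
jog_arm(plan=[[0, 0, 0, 0, 0.45], [0, 0, 0, 0, 0.45], [0, 0, 0, 0, 0.45], [0, 0, 0, 0, 0.45], [-0.2, 0.08, 0, 0, 0.45], [-0.5, 0.2, 0, 0, 0.45], [-0.9, 0.36, 0, 0, 0.45], [-0.9, 0.36, 0, 0, 0.45]])

```text
time: 46.5
tool_pos: [0.4579, -0.2788, 0.1639]
tool_rot: [-3.141, 0.004, -0.381]
contact_force: [0.4, -0.1, -0.5]
opening: 0.0666
grip_force: 0.0
```

Call:
jog_arm(plan=[[-0.5, 0.2, 0.3, 0, 0.45], [-0.9, 0.3, 0.6, 0, 0.45], [-0.9, 0.3, 0.6, 0, 0.45], [-0.9, 0.3, 0.6, 0, 0.45]])

```text
time: 46.9
tool_pos: [0.39, -0.2576, 0.2132]
tool_rot: [3.141, -0.003, -0.382]
contact_force: [0.5, -0.3, 0.2]
opening: 0.0665
grip_force: 0.0
```

```bash
python3 - <<'E'
from st import *
im=snap('side');cv2.imwrite('pics/fin.png',cv2.resize(im[90:340,130:340],(672,600*1),interpolation=cv2.INTER_CUBIC))
t=snap('top')
for k in keys(t,box=(150,150,300,260)): print(*k)
E
```

```text
t 46.9 pos [ 0.39   -0.2576  0.2132] yaw -21.9 F [ 0.5 -0.3  0.2] open 0.0665 grip 0.0
```

View pics/fin.png

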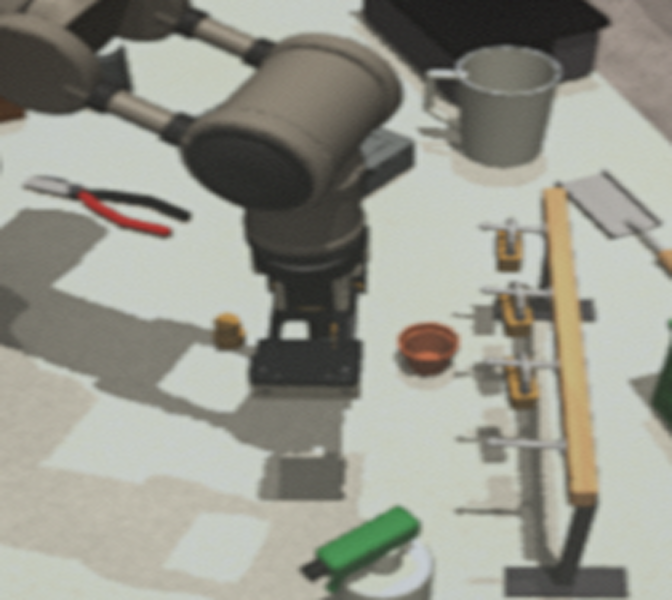

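Three padlocks hang on three pegs, at (508,247), (516,310) and (520,382), and the pot, coupling and sprayer haven't moved. I'll check numerically that the lid is shut, then hand in.

```bash
python3 - <<'E'
from st import *
t=snap('top');o=cv2.imread('pics/top0raw.png')
g=[cv2.cvtColor(i,cv2.COLOR_BGR2GRAY).astype(int)[160:230,128:216] for i in(t,o)]
d=(abs(g[0]-g[1])>30).mean();print('changed share',d)
if d<.03: print(ticket.hand_in())
E
```

```text
t 47.0 pos [ 0.3901 -0.2572  0.212 ] yaw -21.8 F [ 0.3 -0.3  0.2] open 0.0666 grip 0.0
changed share 0.003409090909090909
the job is handed in; nothing more can be done
None
```

The job is handed in at 47 s of the 210 s allowed: all four keys are in the case with its lid snapped shut, and the three padlocks hang on separate pegs; the judge's verdict was not returned.

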